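Scan the paint tins into the transport case

TASK

Pack the studio's paint tins for transport: first lift the case's lid all the way back to its stop; then take the scanner and read the barcode label of every tin on the table in the order red, yellow, green, blue (some are missing), holding the reading point, 50 mm in front of the window, steadily on the middle of the label for about a second, from in front and roughly square to it. Lay the scanner back in its cradle the way it lay, stand all the tins upright on the floor of the case, and lower the lid gently until it is fully closed; move the lid slowly both ways, leave everything else alone, and put right any tin that gets knocked out of place.

Things in the scene. Friction and masses are not known exactly. Their poses are not given: they have to be found in the camera images.
- case: Fixed open-topped plywood transport case, outer size 120 (x) x 300 (y) x 120 mm high, walls and floor 6 mm thick, inside 108 x 288 mm. Origin: centre of its underside on the table; +x from its front (robot side) to its hinged back, y along its length, z up.
- lid (a joint): Angle of the case's lid, rad: 0 = closed, lying on the rim; grows as the front edge is lifted; stop at 2.0 (leaning back past upright). The hinge is stiff: the lid stays at whatever angle it is left; about 3 N at the handle bar moves it.
- lid_bar (a point): Middle of the lid's handle: a round steel bar 12 mm thick, 120 mm long, along the case's y, 45 mm ahead of the lid's front edge in the lid's plane (lid 120 x 300 x 8 mm), on a flat arm at each end. 165 mm from the hinge axis, 124 mm above the table when closed; can be pinched from above with the tool upright at every lid angle. Its frame turns with the lid (the case's axes when closed).
- lid_hinge (a point): Middle of the lid's hinge axis, on the case's back top edge (60 mm behind the case's origin, 120 mm up). The axis runs along the case's y.
- scanner: Hand scanner, 0.22 kg, 240 mm long: black handle 130 x 30 (y) x 28 mm high, grey battery block behind it (to x = -99 mm), yellow head in front (50 wide, 44 high) bent 30 degrees down. Origin: centre of the handle's underside, 14 mm below its axis, near the balance point; +x along the handle to the head, z up as it lies in its cradle. Grip across y (30 mm), midway between the saddles.
- scan_nose (a point): Centre of the scanner's dark window, the front of the yellow head, at (118, 0, -11) mm in the scanner's frame. Its x axis is the beam direction, outwards: (0.866, 0, -0.5) in the scanner's frame.
- scan_spot (a point): The scanner's reading point, on the beam 50 mm ahead of the window, at (161, 0, -36) mm in the scanner's frame; its x axis is the beam direction. A label is read when this point rests on it.
- cradle: Fixed grey and orange scanner cradle: base 130 x 90 x 8 mm with two U-shaped saddles 12 mm thick at x = -44 and +44 mm; each holds the handle's underside 60 mm above the table between two cheeks 20 mm high and 38 mm apart. Origin: centre of its underside; the scanner's head overhangs its +x end.
- cradle_rest (a point): Where the scanner's origin lies when the scanner rests in its cradle: 60 mm above the cradle's origin; same axes as the cradle.
- tin_red: Red rectangular paint tin, about 0.3 kg, 60 (x) x 66 (y) x 85 mm high, with a steel cap (26 mm across, 12 mm high) on top, 6 mm behind the middle. May be absent. Heavy at the bottom. Origin: centre of its underside. The white barcode label is on its -x face; a white seal strip runs from it over the top edge to the cap, to be seen from above.
- label_red (a point): Centre of the red tin's barcode label (52 x 40 mm), on the tin's -x face 50 mm above its underside; same axes as the tin, so the label faces along its -x.
- tin_yellow: Yellow rectangular paint tin, about 0.3 kg, 60 (x) x 66 (y) x 85 mm high, with a steel cap (26 mm across, 12 mm high) on top, 6 mm behind the middle. May be absent. Heavy at the bottom. Origin: centre of its underside. The white barcode label is on its -x face; a white seal strip runs from it over the top edge to the cap, to be seen from above.
- label_yellow (a point): Centre of the yellow tin's barcode label (52 x 40 mm), on the tin's -x face 50 mm above its underside; same axes as the tin, so the label faces along its -x.
- tin_green: Green rectangular paint tin, about 0.3 kg, 60 (x) x 66 (y) x 85 mm high, with a steel cap (26 mm across, 12 mm high) on top, 6 mm behind the middle. May be absent. Heavy at the bottom. Origin: centre of its underside. The white barcode label is on its -x face; a white seal strip runs from it over the top edge to the cap, to be seen from above.
- label_green (a point): Centre of the green tin's barcode label (52 x 40 mm), on the tin's -x face 50 mm above its underside; same axes as the tin, so the label faces along its -x.
- tin_blue: Blue rectangular paint tin, about 0.3 kg, 60 (x) x 66 (y) x 85 mm high, with a steel cap (26 mm across, 12 mm high) on top, 6 mm behind the middle. May be absent. Heavy at the bottom. Origin: centre of its underside. The white barcode label is on its -x face; a white seal strip runs from it over the top edge to the cap, to be seen from above.
- label_blue (a point): Centre of the blue tin's barcode label (52 x 40 mm), on the tin's -x face 50 mm above its underside; same axes as the tin, so the label faces along its -x.
- tape: Bystander, leave alone: cardboard tape roll lying flat, 90 mm across, 24 mm high. Origin: centre of its underside.
- brush: Bystander, leave alone: paint brush lying on the table. Origin: centre of its underside.
- ochre: Bystander, leave alone: yellow jar, 60 mm across, 85 mm high. Origin: centre of its underside.
- umber: Bystander, leave alone: black jar, 60 mm across, 85 mm high. Origin: centre of its underside.
- gesso: Bystander, leave alone: white jar, 60 mm across, 85 mm high. Origin: centre of its underside.
- mug: Bystander, leave alone: blue mug, 80 mm across, 90 mm high. Origin: centre of its underside.
- brushpot: Bystander, leave alone: terracotta pot, 90 mm across, 100 mm high. Origin: centre of its underside.
Not all that is in view belongs to the job. What is shaped like the tin_red but purple is not meant.

How it is judged:
By the outcome, as a careful person would: the job done as asked, in the order asked, and still so for the second after the job is handed in, with the robot touching nothing.
Of tin_red, tin_yellow, tin_green, tin_blue only 2 to 3 are there at a start; the rules pass over those that are not, and their reading is None.
At some moment in a run one of tin_red, tin_yellow, tin_green, tin_blue may be knocked a few centimetres aside while the robot is not near it.
It also fails if it takes over 210 s, if anything falls off the work surface, if the arm or the gripper's body presses on something with over 40 N, if the wrist force passes 120 N, or if a joint passes its speed limit or range.

ROBOT

A 6-joint arm with a two-finger parallel gripper is mounted at the origin on the work surface. World frame = base frame: x ahead of the robot, y to its left, z up, the work surface at z = 0. Lengths are in m, angles in degrees, forces in N, time in s.
With the tool pointing down it reaches from about 0.25 to 0.725 m from the base axis. Payload 9.7 kg.
Tool frame: the origin (TCP) lies on the centre line of the jaws, within the pads' length; the fingertips stand tip_extent ahead of it and the grasp point (between the pads) lies 3 mm ahead of it (tip_extent is the distance from the TCP to the fingertips, in m); z points along the fingers, y is the line along which they close (so a half turn about z gives the same grasp; the last joint's range is limited). The gripper opens to 85 mm and grips with 20 to 120 N. Pads are 22 mm wide; open, the fingers measure 114 mm over their backs; the gripper's body (76 mm by 85 mm) begins 54 mm behind the grasp point. The pads swing forward as they close: fully open they stand 13 mm farther back than shut.
Start: joints at [-68.354, 4.979, 10.078, 95.1, 0, 90], TCP at [0.203, -0.511, 0.253] pointing down, gripper open.
Joint ranges: [-179.16, 179.16], [-48.56, 103.87], [-65.8, 70.77], [-126.05, 130.52], [-82.76, 87.17], [-180, 180]. Speed limits (degrees/s): [127.2, 127.2, 147.25, 180, 180, 180].

INTERFACE

Orientations are given as [roll, pitch, yaw] about the fixed x, y, z axes, in that order (R = Rz(yaw) Ry(pitch) Rx(roll)).
In Python, from workcell import * gives the robot as it stands.
- The arm moves only by the tool servo_tool, never from a script. Its argument "rows" is a list of rows, each an object with "offset": the shift along the tool's x, y, z as a fraction of full scale, a list of three; "yaw": the turn about the tool's z as a fraction of full scale; "claw": the closure, from 0 (fully open) to 1 (shut). A call has 1 to 12 rows; each row is the pose to reach, as a shift and turn from the pose commanded when the call began, along the tool's axes at that moment, turning the shorter way round; what a row does not reach only later rows make up. Full scale, the value 1, is 0.1 m for a shift and pi rad for a turn. A row lasts 1/8 s, in which the tool goes at most 62.5 mm and 10.7 degrees, less where a joint would pass 70% of its speed; a pose out of reach is approached as far as the arm can. A call with a number of a shift or a turn outside -1 to 1 is refused whole. A call with a gripper value outside its range is refused whole. The fingers move at their own pace and stop on an object; "squeeze" is the grip in N (left out, the last holds). Time passes only in rows, so rows that repeat a pose let the fingers close. It gives the time, the measured TCP pose, the force, the opening and the grip force at its end, in the units of the state.
- get_obs(): the state, without advancing time (a new reading comes with each control period).
- camera(name): name is "scene" or "top"; returns (picture, depth): 400x640x3 uint8, red, green, blue; 400x640 float32, m along the optical axis (not along the pixel's ray), 0 where there is no reading.
- camera_info(name): a dict with "fx", "fy", "cx", "cy" (pixels), "cam_to_world" (4x4, takes a point from camera to world coordinates). Camera axes: x right, y up, looking along -z (the intrinsics and any distortion apply to the point x, -y, -z); pixel columns grow to the right and rows downward; lengths in m; the calibration is good to about 2 mm. A picture is of the moment at which its call begins. camera_info takes no time and is no camera call.
- job_done(): hands the job in; it is judged then, once.
The state is a dict: "time": time; "q": joint angles; "qd": joint speeds; "joint_efforts": joint torques, N m; "ee_pos": TCP position; "tcp_rot": TCP orientation; "wrist_force": force on the tool from outside, world axes, zero at the start; "torque": the same for the moment, N m; "opening": finger opening in m; "grasp_force": force on a finger pad.
Only numpy, scipy, OpenCV 4.12 (cv2) and the standard library are available. Lean on these libraries where they do the work, as an engineer would, in place of code of your own. Each camera call takes 0.05 s, during which the arm holds its last target. There are 200 camera calls.

## Working session

There is one attempt and no reset: what is moved stays moved. The work goes in short steps, Python scripts to look and compute and a tool call to move; the robot and the scene stay as the last step left them, time stands still between calls to the robot, and variables do not carry over. Pictures are saved under pics/ and viewed, at most 14 in all, crops included, and the job is handed in when it is done.

Besides the shell and the picture viewer there is one more tool, called after ">>>" as name(argument=value, ...), one argument or row to a line, values as JSON. servo_tool: Moves the arm, as the interface text tells. Its arguments: {"type":"object","properties":{"rows":{"type":"array"},"squeeze":{"type":"number"}},"required":["rows"]}

```bash
ls; mkdir -p pics
cat > h.py <<'E'
from workcell import *
import numpy as np, cv2
from scipy.spatial.transform import Rotation as R
def snap(n,f):
    p,d=camera(n); cv2.imwrite('pics/'+f+'.png',p[:,:,::-1]); np.savez('pics/'+f+'.npz',p=p,d=d); return p,d
def cloud(n,d):
    c=camera_info(n); v,u=np.mgrid[:400,:640]
    P=np.stack([(u-c['cx'])/c['fx']*d,-(v-c['cy'])/c['fy']*d,-d],-1)
    M=np.array(c['cam_to_world']); return P@M[:3,:3].T+M[:3,3]
E
python3 - <<'E'
from h import *
print(get_obs())
for n in('scene','top'):
    snap(n,n+'0'); print({k:np.round(v,3).tolist() for k,v in camera_info(n).items()})
E
```

```text
pics
{'time': 0.0, 'q': array([-6.83545984e+01,  5.01101212e+00,  1.00330347e+01,  9.50980072e+01,
       -5.75887354e-04,  8.99998023e+01]), 'qd': array([ 0.07212088,  0.00755671, -0.01426604, -0.04381935,  0.07085287,
       -0.02077359]), 'joint_efforts': array([-1.01330825e-03, -5.20394075e+01,  4.64805436e+01,  1.63160800e-02,
       -5.47829848e-05, -1.64475853e-05]), 'ee_pos': array([ 0.20279841, -0.51103402,  0.25257117]), 'tcp_rot': array([-1.79924015e+02,  5.75624632e-04,  2.16456001e+01]), 'wrist_force': array([0.65237826, 0.32369538, 1.00465138]), 'torque': array([-0.02440735, -0.0070679 , -0.00839523]), 'grasp_force': 0.0, 'opening': 0.08505905798974232}
{'fx': 427.199, 'fy': 427.199, 'cx': 314.181, 'cy': 205.659, 'cam_to_world': [[-0.817, -0.468, 0.336, 0.955], [0.576, -0.676, 0.459, 0.573], [0.013, 0.569, 0.822, 1.14], [0.0, 0.0, 0.0, 1.0]]}
{'fx': 439.497, 'fy': 439.497, 'cx': 319.901, 'cy': 199.169, 'cam_to_world': [[0.03, 0.996, -0.085, 0.411], [-1.0, 0.03, 0.0, -0.022], [0.003, 0.085, 0.996, 1.4], [0.0, 0.0, 0.0, 1.0]]}
```

View pics/scene0.png

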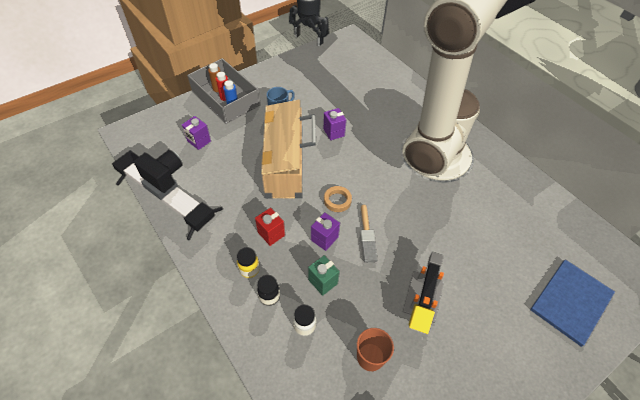

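View pics/top0.png

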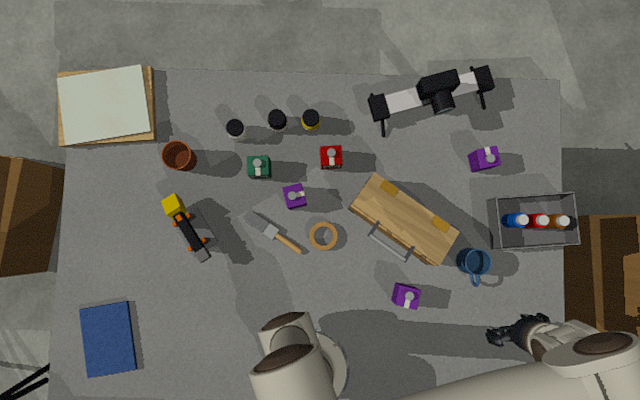

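Candidates for tins: red (331,157) and green (259,167) in the top view. Look-alikes are the purple tins (294,196), (484,158) and (406,296), the ochre jar (310,120), the mug (474,262) and the bottles in the box (540,220). I choose the red and green tins; yellow and blue seem absent. One close crop to check.

Run:
```python
from h import *
p=cv2.imread('pics/top0.png'); d=np.load('pics/top0.npz')['d']
a=cv2.resize(p[135:215,225:365],None,fx=5.5,fy=5.5,interpolation=cv2.INTER_CUBIC)[:,:780]
b=cv2.resize(p[185:270,150:225],None,fx=2,fy=2)
cv2.imwrite('pics/crop1.png',a)
b=cv2.resize(p[165:275,150:470],None,fx=2.5,fy=2.5,interpolation=cv2.INTER_CUBIC)
cv2.imwrite('pics/crop2.png',b)
W=cloud('top',d)
hsv=cv2.cvtColor(p,cv2.COLOR_BGR2HSV)
def rect(n,m):
    q=W[m].astype(np.float32)
    r=cv2.minAreaRect(q[:,:2].copy()); print(n,len(q),np.round(r[0],4),np.round(r[1],4),round(r[2],1),'z',np.round(np.percentile(q[:,2],[5,50,95]),3))
H,S,V=cv2.split(hsv)
def roi(r0,r1,c0,c1):
    m=np.zeros(d.shape,bool); m[r0:r1,c0:c1]=1; return m
z=W[:,:,2]
rect('red',roi(140,175,315,348)&(z>.075)&(z<.09))
rect('green',roi(150,185,242,276)&(z>.075)&(z<.09))
rect('redcap',roi(140,175,315,348)&(z>.093)); rect('greencap',roi(150,185,242,276)&(z>.093))
rect('lid',roi(165,275,340,470)&(z>.122)&(z<.14))
rect('bar',roi(215,270,365,415)&(z>.09)&(z<.14))
rect('handle',roi(190,265,160,215)&(z>.08)&(V<70))
rect('scan',roi(190,265,160,215)&(z>.05))
rect('yhead',roi(190,220,155,190)&(z>.03)&(H>20)&(H<35)&(S>120))
rect('cheeks',roi(190,265,160,215)&(z>.06)&(H<18)&(S>150)&(V>150))
```

```text
red 363 [ 0.6588 -0.0512] [0.0622 0.065 ] 3.6 z [0.08  0.085 0.089]
green 360 [0.6201 0.1703] [0.0609 0.0665] 3.9 z [0.08  0.085 0.089]
redcap 54 [ 0.5429 -0.0424] [0.0221 0.2654] 86.2 z [0.094 0.098 0.103]
greencap 64 [0.5278 0.0745] [0.3023 0.0236] 44.2 z [0.094 0.098 1.4  ]
lid 1734 [ 0.4706 -0.2693] [0.3001 0.1225] 56.2 z [0.126 0.135 0.139]
bar 197 [ 0.4597 -0.2517] [0.18   0.0851] 56.3 z [0.095 0.12  0.139]
handle 413 [0.3821 0.2065] [0.4378 0.1466] 78.8 z [0.083 0.088 0.093]
scan 1175 [0.3913 0.236 ] [0.4888 0.1731] 74.9 z [0.065 0.087 0.095]
yhead 389 [0.4378 0.2235] [0.4888 0.0767] 74.9 z [0.061 0.083 0.097]
cheeks 67 [0.4191 0.371 ] [0.1085 0.0571] 34.6 z [0.077 0.083 0.094]
```

View pics/crop1.png

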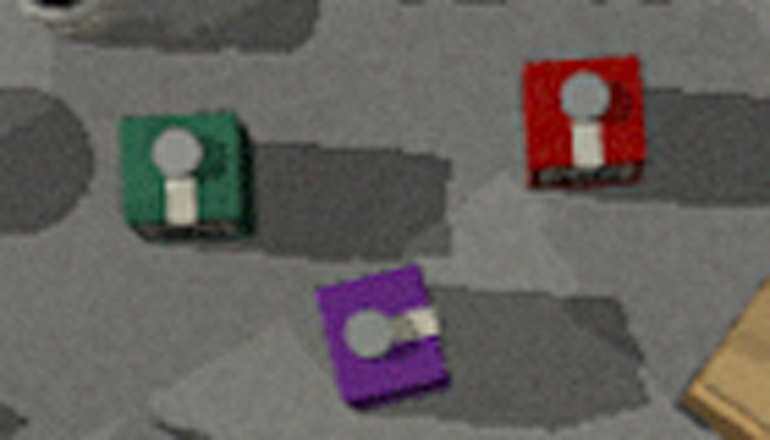

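View pics/crop2.png

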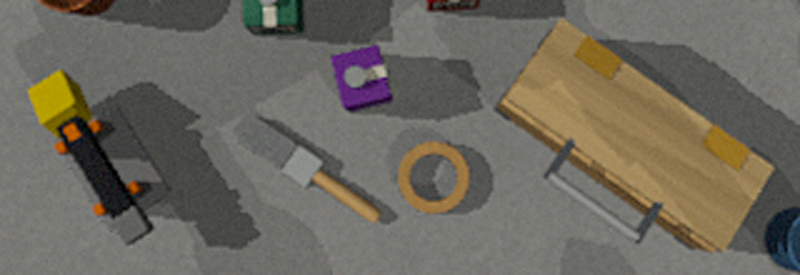

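Run:
```python
from h import *
p=cv2.imread('pics/top0.png'); d=np.load('pics/top0.npz')['d']
W=cloud('top',d); z=W[:,:,2]; ok=d>0
H,S,V=cv2.split(cv2.cvtColor(p,cv2.COLOR_BGR2HSV))
def roi(r0,r1,c0,c1):
    m=np.zeros(d.shape,bool); m[r0:r1,c0:c1]=1; return m&ok
m=roi(165,275,340,465)&(z>.11)&(S>40)&(H>8)&(H<30)
q=W[m]; 
for _ in range(4):
    A=np.c_[q[:,:2],np.ones(len(q))]; c=np.linalg.lstsq(A,q[:,2],rcond=None)[0]; r=q[:,2]-A@c; q=q[abs(r)<.012]
n=np.r_[-c[:2],1];n/=np.linalg.norm(n); print('lid n',n.round(4),'tilt',np.degrees(np.arccos(n[2])).round(2),'dir',np.degrees(np.arctan2(n[1],n[0])).round(1),len(q),r.std())
r=cv2.minAreaRect(q[:,:2].astype(np.float32));print(r, cv2.boxPoints(r), 'z at corners',[ (b@c[:2]+c[2]).round(4) for b in cv2.boxPoints(r)])
ex=np.array([np.cos(np.radians(-33.8)),np.sin(np.radians(-33.8))]);ey=np.array([-ex[1],ex[0]])
o=np.array(r[0])
mb=roi(215,270,365,415)&(S<50)&(z>.06)
B=W[mb]; s=np.c_[(B[:,:2]-o)@ex,(B[:,:2]-o)@ey,B[:,2]]
k=(s[:,0]<-60)&(s[:,0]>-130); print(k.sum()); 
kk=k&(abs(s[:,1])<50); print('bar mid pts',kk.sum(),s[kk].mean(0).round(4),np.percentile(s[kk],[10,50,90],axis=0).round(4)); print(np.percentile(s[k],[2,50,98],axis=0).round(4))
def bp(u,v,zz):
    c=camera_info('top');M=np.array(c['cam_to_world']);r=M[:3,:3]@[(u-c['cx'])/c['fx'],-(v-c['cy'])/c['fy'],-1];return M[:3,3]+r*(zz-M[2,3])/r[2]
f=lambda u,v:(150+(u+.5)/2.5-.5,165+(v+.5)/2.5-.5)
ch=[bp(*f(u,v),.08)[:2] for u,v in[(62,147),(97,127),(99,209),(134,187)]]; print(np.round(ch,4),np.mean(ch,0))
a=(ch[0]+ch[1]-ch[2]-ch[3])/2;print('cradle len',np.linalg.norm(a),np.degrees(np.arctan2(a[1],a[0])), 'wid',np.linalg.norm(ch[0]-ch[1]))
cx=np.mean(ch,0)
ms=roi(185,270,155,220)&(z>.04); s=W[ms]
for n,k in(('dark',(V[ms]<75)&(s[:,2]>.08)),('yellow',(H[ms]>20)&(H[ms]<35)&(S[ms]>120)),('all',s[:,2]>.07)):
    q=s[k]; rr=cv2.minAreaRect(q[:,:2].astype(np.float32)); e=np.linalg.svd(q[:,:2]-q[:,:2].mean(0),full_matrices=0)[2][0]
    print(n,k.sum(),np.round(rr[0],4),np.round(rr[1],4),round(rr[2],1),'pca',np.degrees(np.arctan2(e[1],e[0])).round(1),np.percentile(q[:,2],[5,50,95]).round(3))
```

```text
lid n [ 0.1877 -0.1261  0.9741] tilt 13.07 dir -33.9 4145 0.0025700791478488537
((0.4659821391105652, -0.2662654221057892), (0.3004443347454071, 0.1345236748456955), 56.489402770996094) [[ 0.32696396 -0.35438356]
 [ 0.43912762 -0.42865288]
 [ 0.6050003  -0.17814729]
 [ 0.49283665 -0.10387796]] z at corners [np.float64(0.1596), np.float64(0.1283), np.float64(0.1288), np.float64(0.16)]
0<stdin>:18: RuntimeWarning: Mean of empty slice.
  ret = um.true_divide(
Traceback (most recent call last):
IndexError: index -1 is out of bounds for axis 0 with size 0
```

Run:
```python
from h import *
p=cv2.imread('pics/top0.png'); d=np.load('pics/top0.npz')['d']
W=cloud('top',d); z=W[:,:,2]; ok=d>0
H,S,V=cv2.split(cv2.cvtColor(p,cv2.COLOR_BGR2HSV))
def roi(r0,r1,c0,c1):
    m=np.zeros(d.shape,bool); m[r0:r1,c0:c1]=1; return m&ok
t=np.radians(-33.8);ex=np.array([np.cos(t),np.sin(t)]);ey=np.array([-ex[1],ex[0]]);o=np.array([.5206,-.3024])
m=roi(165,275,340,465)&(z>.05); s=np.c_[(W[m][:,:2]-o)@ex,(W[m][:,:2]-o)@ey,W[m][:,2]]
k=(s[:,2]>.115)&(abs(s[:,1])<.2);l=s[k]
for n,kk in(('plate',l[:,0]>-.125),('bar',(l[:,0]<-.145)&(l[:,0]>-.18))):
    print(n,kk.sum(),np.percentile(l[kk],[0.5,2,50,98,99.5],axis=0).round(4).tolist())
b=l[(l[:,0]<-.145)&(l[:,0]>-.18)&(abs(l[:,1])<.05)]; print('bar',len(b),b.mean(0).round(4))
h,_=np.histogram(l[:,0],np.arange(-.19,.03,.004));print(h)
def bp(u,v,zz):
    c=camera_info('top');M=np.array(c['cam_to_world']);r=M[:3,:3]@[(u-c['cx'])/c['fx'],-(v-c['cy'])/c['fy'],-1];return M[:3,3]+r*(zz-M[2,3])/r[2]
f=lambda u,v:(150+(u+.5)/2.5-.5,165+(v+.5)/2.5-.5)
for u,v in((550,177),(640,239)): b=bp(*f(u,v),.161)[:2];print('barpix',b.round(4),((b-o)@ex).round(4),((b-o)@ey).round(4))
ch=[bp(*f(u,v),.08)[:2] for u,v in[(62,147),(97,127),(99,209),(134,187)]]; print(np.round(ch,4),np.mean(ch,0))
a=(ch[0]+ch[1]-ch[2]-ch[3])/2;print('cradle len',np.linalg.norm(a),np.degrees(np.arctan2(a[1],a[0])), 'wid',np.linalg.norm(ch[0]-ch[1]))
ms=roi(185,270,155,220)&(z>.04); s=W[ms]
for n,k in(('dark',(V[ms]<75)&(s[:,2]>.08)),('yellow',(H[ms]>20)&(H[ms]<35)&(S[ms]>120)),('all',s[:,2]>.07)):
    q=s[k]; rr=cv2.minAreaRect(q[:,:2].astype(np.float32)); e=np.linalg.svd(q[:,:2]-q[:,:2].mean(0),full_matrices=0)[2][0]
    print(n,k.sum(),np.round(rr[0],4),np.round(rr[1],4),round(rr[2],1),'pca',np.degrees(np.arctan2(e[1],e[0])).round(1),np.percentile(q[:,2],[5,50,95]).round(3))
```

```text
plate 4391 [[-0.1209, -0.1484, 0.1167], [-0.1192, -0.144, 0.1194], [-0.0629, -0.0013, 0.1421], [-0.0017, 0.1441, 0.1573], [0.0002, 0.1486, 0.1594]]
bar 221 [[-0.1659, -0.0641, 0.1581], [-0.1657, -0.0636, 0.1602], [-0.1596, -0.0013, 0.1679], [-0.1465, 0.0638, 0.1732], [-0.1459, 0.0647, 0.1744]]
bar 148 [-0.1602 -0.0009  0.168 ]
[  0   0   0   0   0   1  70  65  59  11  13  10  11  11  11  12  10 120
 238 146 147 143 145 149 140 146 141 138 148 138 140 142 138 139 146 136
 140 133 137 141 145 135 136 131 139 139 131  96   0   0   0   0   0   0]
barpix [ 0.4191 -0.166 ] -0.1602 0.0569
barpix [ 0.353  -0.2681] -0.1584 -0.0648
[[0.438  0.4105]
 [0.4632 0.3699]
 [0.3655 0.3621]
 [0.3929 0.3217]] [0.41489301 0.36603612]
cradle len 0.08620859369410523 34.046325163097535 wid 0.047784544550941915
dark 415 [0.4076 0.3622] [0.1797 0.0377] 31.7 pca -145.0 [0.083 0.088 0.092]
yellow 389 [0.4499 0.3921] [0.1733 0.0487] 34.6 pca -141.8 [0.061 0.083 0.097]
all 1048 [0.4256 0.3767] [0.2256 0.0585] 34.1 pca -145.4 [0.074 0.087 0.095]
```

```bash
cat >> h.py <<'E'
def fr(y): c,s=np.cos(np.radians(y)),np.sin(np.radians(y)); return np.array([[c,s,0],[s,-c,0],[0,0,-1]])  # rows: tool x,y,z in world
def pose(): o=get_obs(); return np.r_[o['ee_pos'],o['tcp_rot'][2]]
def plan(*w,p=None,step=.05):
    """print tool-axis calls reaching waypoints (x,y,z,yaw); one call per line"""
    p=pose() if p is None else np.array(p,float)
    for t in w:
        t=np.array(t,float); t[3]=p[3]+(t[3]-p[3]+180)%360-180
        D=fr(p[3])@(t[:3]-p[:3]); n=int(np.ceil(max(abs(D).max()/.098,.01)))
        for i in range(n):
            q=p+(t-p)/(n-i); L=np.linalg.norm(q[:3]-p[:3]); a=q[3]-p[3]
            print(np.round(fr(p[3])@(q[:3]-p[:3])*10,3).tolist(),'yaw',round(-a/180,4),'rows',int(max(np.ceil(L/step),np.ceil(abs(a)/9)))); p=q
        print('  at',np.round(t,4).tolist())
def arc(hinge,yaw_case,th,p=None,per=12):
    """lid bar path; offsets relative to bar start th[0] in tool axes"""
    t=np.radians(yaw_case); e=np.array([np.cos(t),np.sin(t),0]); y=pose()[3] if p is None else p
    B=lambda a:np.array([*hinge,.12])+e*(-.165*np.cos(a)+.004*np.sin(a))+np.array([0,0,.165*np.sin(a)+.004*np.cos(a)])
    b=th[0]
    for i in range(1,len(th)):
        print(np.round(fr(y)@(B(th[i])-B(b))*10,2).tolist())
        if i%per==0: b=th[i]; print('--',b,B(b).round(4))
E
python3 - <<'E'
from h import *
plan((.3874,-.2136,.24,56.2),(.3874,-.2136,.166,56.2))
E
```

```text
[0.938, -0.695, 0.042] yaw -0.064 rows 3
[1.057, -0.493, 0.042] yaw -0.064 rows 3
[1.135, -0.272, 0.042] yaw -0.064 rows 3
  at [0.3874, -0.2136, 0.24, 56.2]
[0.0, 0.0, 0.74] yaw -0.0 rows 2
  at [0.3874, -0.2136, 0.166, 56.2]
```

>>> servo_tool(
  rows=[
    {"offset": [0.94,-0.7,0.04],"yaw": -0.064,"claw": 0.5},
    {"offset": [0.94,-0.7,0.04],"yaw": -0.064,"claw": 0.5},
    {"offset": [0.94,-0.7,0.04],"yaw": -0.064,"claw": 0.5},
  ],
)

```text
time: 0.48
ee_pos: [0.2657, -0.4091, 0.2494]
tcp_rot: [-180.0, -0.0, 33.4]
wrist_force: [-0.5, 0.3, 0.1]
opening: 0.0426
grasp_force: 0.0
```

>>> servo_tool(
  rows=[
    {"offset": [1.0,-0.49,0.04],"yaw": -0.064,"claw": 0.5},
    {"offset": [1.0,-0.49,0.04],"yaw": -0.064,"claw": 0.5},
    {"offset": [1.0,-0.49,0.04],"yaw": -0.064,"claw": 0.5},
  ],
)

```text
time: 0.85
ee_pos: [0.3223, -0.3143, 0.2452]
tcp_rot: [-180.0, -0.0, 44.9]
wrist_force: [-0.1, -0.2, -0.3]
opening: 0.0427
grasp_force: 0.0
```

>>> servo_tool(
  rows=[
    {"offset": [1.0,-0.27,0.04],"yaw": -0.064,"claw": 0.5},
    {"offset": [1.0,-0.27,0.04],"yaw": -0.064,"claw": 0.5},
    {"offset": [1.0,-0.27,0.04],"yaw": -0.064,"claw": 0.5},
    {"offset": [1.0,-0.27,0.04],"yaw": -0.064,"claw": 0.5},
  ],
)

```text
time: 1.35
ee_pos: [0.3732, -0.2272, 0.2412]
tcp_rot: [-180.0, 0.0, 56.2]
wrist_force: [-0.0, -0.3, 0.4]
opening: 0.0429
grasp_force: 0.0
```

Run:
```python
from h import *
o=get_obs();print(o['time'],o['q'].round(1),pose(),o['opening'])
plan((.3874,-.2136,.24,56.2),(.3874,-.2136,.166,56.2))
```

```text
1.35 [-31.3 -10.6  -6.3  94.4  -0.   92.5] [ 0.37322849 -0.22722304  0.24115485 56.16320593] 0.042901519937703976
[0.192, 0.042, 0.012] yaw -0.0002 rows 1
  at [0.3874, -0.2136, 0.24, 56.2]
[0.0, 0.0, 0.74] yaw -0.0 rows 2
  at [0.3874, -0.2136, 0.166, 56.2]
```

>>> servo_tool(
  rows=[
    {"offset": [0.19,0.04,0.01],"yaw": 0,"claw": 0.5},
    {"offset": [0.19,0.04,0.4],"yaw": 0,"claw": 0.5},
    {"offset": [0.19,0.04,0.75],"yaw": 0,"claw": 0.5},
    {"offset": [0.19,0.04,0.75],"yaw": 0,"claw": 0.5},
    {"offset": [0.19,0.04,0.75],"yaw": 0,"claw": 1},
    {"offset": [0.19,0.04,0.75],"yaw": 0,"claw": 1},
    {"offset": [0.19,0.04,0.75],"yaw": 0,"claw": 1},
    {"offset": [0.19,0.04,0.75],"yaw": 0,"claw": 1},
  ],
  squeeze=30,
)

```text
time: 2.35
ee_pos: [0.3885, -0.214, 0.168]
tcp_rot: [179.7, 0.0, 56.2]
wrist_force: [4.0, -5.3, -0.9]
opening: 0.0111
grasp_force: 29.8
```

Run:
```python
from h import *
o=get_obs();print(o['time'],pose(),o['opening'],o['grasp_force'],o['wrist_force'])
th=np.r_[np.linspace(.228,2.03,37)]
arc((.5206,-.3024),-33.8,th)
```

```text
2.35 [ 0.38850886 -0.21397464  0.16802999 56.17401579] 0.011069371568555872 29.797589778900146 [ 4.04965527 -5.29305828 -0.8719197 ]
[0.0, 0.02, -0.08]
[0.0, 0.05, -0.16]
[0.0, 0.08, -0.23]
[0.0, 0.11, -0.31]
[0.0, 0.15, -0.38]
[0.0, 0.19, -0.45]
[0.0, 0.24, -0.52]
[0.0, 0.29, -0.59]
[0.0, 0.34, -0.65]
[0.0, 0.39, -0.72]
[0.0, 0.45, -0.78]
[0.0, 0.51, -0.83]
-- 0.8286666666666666 [ 0.4304 -0.242   0.2443]
[0.0, 0.06, -0.05]
[0.0, 0.13, -0.1]
[0.0, 0.2, -0.15]
[0.0, 0.27, -0.19]
[0.0, 0.34, -0.23]
[0.0, 0.42, -0.27]
[0.0, 0.49, -0.3]
[0.0, 0.57, -0.32]
[0.0, 0.65, -0.35]
[0.0, 0.73, -0.37]
[0.0, 0.81, -0.38]
[0.0, 0.89, -0.4]
-- 1.4293333333333331 [ 0.5046 -0.2917  0.2839]
[0.0, 0.08, -0.01]
[0.0, 0.16, -0.01]
[0.0, 0.25, -0.01]
[0.0, 0.33, -0.01]
[0.0, 0.41, 0.0]
[0.0, 0.49, 0.02]
[0.0, 0.57, 0.03]
[0.0, 0.65, 0.05]
[0.0, 0.73, 0.08]
[0.0, 0.81, 0.11]
[0.0, 0.89, 0.14]
[0.0, 0.96, 0.18]
-- 2.03 [ 0.5844 -0.3451  0.2661]
```

>>> servo_tool(
  rows=[
    {"offset": [0,0.02,-0.08],"yaw": 0,"claw": 1},
    {"offset": [0,0.05,-0.16],"yaw": 0,"claw": 1},
    {"offset": [0,0.08,-0.23],"yaw": 0,"claw": 1},
    {"offset": [0,0.11,-0.31],"yaw": 0,"claw": 1},
    {"offset": [0,0.15,-0.38],"yaw": 0,"claw": 1},
    {"offset": [0,0.19,-0.45],"yaw": 0,"claw": 1},
    {"offset": [0,0.24,-0.52],"yaw": 0,"claw": 1},
    {"offset": [0,0.29,-0.59],"yaw": 0,"claw": 1},
    {"offset": [0,0.34,-0.65],"yaw": 0,"claw": 1},
    {"offset": [0,0.39,-0.72],"yaw": 0,"claw": 1},
    {"offset": [0,0.45,-0.78],"yaw": 0,"claw": 1},
    {"offset": [0,0.51,-0.83],"yaw": 0,"claw": 1},
  ],
)

```text
time: 3.85
ee_pos: [0.4289, -0.241, 0.2503]
tcp_rot: [-179.9, 0.1, 56.2]
wrist_force: [-9.9, -0.2, 2.4]
opening: 0.0106
grasp_force: 29.7
```

>>> servo_tool(
  rows=[
    {"offset": [0,0.06,-0.05],"yaw": 0,"claw": 1},
    {"offset": [0,0.13,-0.1],"yaw": 0,"claw": 1},
    {"offset": [0,0.2,-0.15],"yaw": 0,"claw": 1},
    {"offset": [0,0.27,-0.19],"yaw": 0,"claw": 1},
    {"offset": [0,0.34,-0.23],"yaw": 0,"claw": 1},
    {"offset": [0,0.42,-0.27],"yaw": 0,"claw": 1},
    {"offset": [0,0.49,-0.3],"yaw": 0,"claw": 1},
    {"offset": [0,0.57,-0.32],"yaw": 0,"claw": 1},
    {"offset": [0,0.65,-0.35],"yaw": 0,"claw": 1},
    {"offset": [0,0.73,-0.37],"yaw": 0,"claw": 1},
    {"offset": [0,0.81,-0.38],"yaw": 0,"claw": 1},
    {"offset": [0,0.89,-0.4],"yaw": 0,"claw": 1},
  ],
)

```text
time: 5.35
ee_pos: [0.5034, -0.2907, 0.2914]
tcp_rot: [179.9, 0.0, 56.2]
wrist_force: [-5.3, -1.8, 2.7]
opening: 0.0109
grasp_force: 30.3
```

>>> servo_tool(
  rows=[
    {"offset": [0,0.08,-0.01],"yaw": 0,"claw": 1},
    {"offset": [0,0.16,-0.01],"yaw": 0,"claw": 1},
    {"offset": [0,0.25,-0.01],"yaw": 0,"claw": 1},
    {"offset": [0,0.33,-0.01],"yaw": 0,"claw": 1},
    {"offset": [0,0.41,0],"yaw": 0,"claw": 1},
    {"offset": [0,0.49,0.02],"yaw": 0,"claw": 1},
    {"offset": [0,0.57,0.03],"yaw": 0,"claw": 1},
    {"offset": [0,0.65,0.05],"yaw": 0,"claw": 1},
    {"offset": [0,0.73,0.08],"yaw": 0,"claw": 1},
  ],
)

```text
time: 6.48
ee_pos: [0.5649, -0.3318, 0.2821]
tcp_rot: [179.9, 0.0, 56.2]
wrist_force: [-3.7, -3.0, 9.2]
opening: 0.0108
grasp_force: 32.4
```

>>> servo_tool(
  rows=[
    {"offset": [0,0.04,0.01],"yaw": 0,"claw": 1},
    {"offset": [0,0.08,0.03],"yaw": 0,"claw": 1},
    {"offset": [0,0.12,0.045],"yaw": 0,"claw": 1},
    {"offset": [0,0.16,0.06],"yaw": 0,"claw": 1},
    {"offset": [0,0.19,0.08],"yaw": 0,"claw": 1},
    {"offset": [0,0.22,0.1],"yaw": 0,"claw": 1},
    {"offset": [0,0.22,0.1],"yaw": 0,"claw": 1},
  ],
)

```text
time: 7.35
ee_pos: [0.5813, -0.3429, 0.2733]
tcp_rot: [-180.0, 0.0, 56.2]
wrist_force: [-14.8, 3.2, 14.7]
opening: 0.0106
grasp_force: 33.6
```

Run:
```python
from h import *
p=pose(); o=get_obs(); print(p,o['wrist_force'])
ex=np.array([np.cos(np.radians(-33.8)),np.sin(np.radians(-33.8))]); r=(p[:2]-[.5206,-.3024])@ex; z=p[2]-.003-.12; print('theta',np.pi-np.arctan2(z,r)+0.024, np.hypot(r,z))
```

```text
[ 0.58133325 -0.34285397  0.27329103 56.19329561] [-14.75800532   3.16346057  14.71112039]
theta 2.0468115855698477 0.16707009946608253
```

>>> servo_tool(
  rows=[
    {"offset": [0,0,0],"yaw": 0,"claw": 0.6},
    {"offset": [0,0,0],"yaw": 0,"claw": 0.6},
    {"offset": [0,0,0],"yaw": 0,"claw": 0.6},
    {"offset": [0,0,-0.4],"yaw": 0,"claw": 0.6},
    {"offset": [0,0,-0.7],"yaw": 0,"claw": 0.6},
  ],
)

```text
time: 7.98
ee_pos: [0.5826, -0.3431, 0.3422]
tcp_rot: [-180.0, -0.0, 56.2]
wrist_force: [-0.2, -0.7, -0.1]
opening: 0.0345
grasp_force: 0.0
```

```bash
sed -i 's#/.098,.01#/.075,.01#' h.py
python3 - <<'E'
from h import *
p=pose();o=get_obs(); print(p,o['wrist_force'],o['opening'])
q=[.4145,.3672,.25,-146]
plan((.47,-.16,.3,120),(.43,.1,.28,170),q,(.4145,.3672,.077,-146))
E
```

```text
[ 0.58260015 -0.34312687  0.34218947 56.21619729] [-0.15985109 -0.71647051 -0.06682427] 0.03447152550011528
[0.299, -0.651, 0.141] yaw -0.1181 rows 3
[0.515, -0.499, 0.141] yaw -0.1181 rows 3
[0.66, -0.278, 0.141] yaw -0.1181 rows 3
  at [0.47, -0.16, 0.3, 120.0]
[0.613, 0.238, 0.05] yaw -0.0694 rows 2
[0.547, 0.365, 0.05] yaw -0.0694 rows 2
[0.455, 0.475, 0.05] yaw -0.0694 rows 2
[0.341, 0.562, 0.05] yaw -0.0694 rows 2
  at [0.43, 0.1, 0.28, 170.0]
[0.154, 0.651, 0.075] yaw -0.0611 rows 2
[0.027, 0.669, 0.075] yaw -0.0611 rows 2
[-0.101, 0.661, 0.075] yaw -0.0611 rows 2
[-0.225, 0.63, 0.075] yaw -0.0611 rows 2
  at [0.4145, 0.3672, 0.25, 214.0]
[0.0, 0.0, 0.577] yaw -0.0 rows 2
[0.0, 0.0, 0.577] yaw -0.0 rows 2
[0.0, 0.0, 0.577] yaw -0.0 rows 2
  at [0.4145, 0.3672, 0.077, 214.0]
```

>>> servo_tool(
  rows=[
    {"offset": [0.3,-0.65,0.14],"yaw": -0.118,"claw": 0.3},
    {"offset": [0.3,-0.65,0.14],"yaw": -0.118,"claw": 0.3},
    {"offset": [0.3,-0.65,0.14],"yaw": -0.118,"claw": 0.3},
  ],
)

```text
time: 8.35
ee_pos: [0.5449, -0.2812, 0.3274]
tcp_rot: [-180.0, -0.0, 77.6]
wrist_force: [-0.4, 0.3, 0.1]
opening: 0.0599
grasp_force: 0.0
```

>>> servo_tool(
  rows=[
    {"offset": [0.52,-0.5,0.14],"yaw": -0.118,"claw": 0.3},
    {"offset": [0.52,-0.5,0.14],"yaw": -0.118,"claw": 0.3},
    {"offset": [0.52,-0.5,0.14],"yaw": -0.118,"claw": 0.3},
  ],
)

```text
time: 8.72
ee_pos: [0.508, -0.2206, 0.3137]
tcp_rot: [180.0, 0.0, 98.6]
wrist_force: [0.3, -1.0, 0.2]
opening: 0.0598
grasp_force: 0.0
```

>>> servo_tool(
  rows=[
    {"offset": [0.66,-0.28,0.14],"yaw": -0.118,"claw": 0.3},
    {"offset": [0.66,-0.28,0.14],"yaw": -0.118,"claw": 0.3},
    {"offset": [0.66,-0.28,0.14],"yaw": -0.118,"claw": 0.3},
  ],
)

```text
time: 9.1
ee_pos: [0.4708, -0.16, 0.3]
tcp_rot: [179.9, 0.1, 119.6]
wrist_force: [-0.2, 0.7, -0.3]
opening: 0.0599
grasp_force: 0.0
```

>>> servo_tool(
  rows=[
    {"offset": [0.61,0.24,0.05],"yaw": -0.07,"claw": 0.3},
    {"offset": [0.61,0.24,0.05],"yaw": -0.07,"claw": 0.3},
  ],
)

```text
time: 9.35
ee_pos: [0.4614, -0.0936, 0.295]
tcp_rot: [179.9, 0.0, 132.3]
wrist_force: [-0.3, -0.5, -0.2]
opening: 0.0601
grasp_force: 0.0
```

>>> servo_tool(
  rows=[
    {"offset": [0.55,0.36,0.05],"yaw": -0.07,"claw": 0.3},
    {"offset": [0.55,0.36,0.05],"yaw": -0.07,"claw": 0.3},
  ],
)

```text
time: 9.6
ee_pos: [0.4507, -0.0286, 0.2898]
tcp_rot: [180.0, 0.0, 145.0]
wrist_force: [0.4, -0.5, 0.6]
opening: 0.0599
grasp_force: 0.0
```

>>> servo_tool(
  rows=[
    {"offset": [0.46,0.48,0.05],"yaw": -0.07,"claw": 0.3},
    {"offset": [0.46,0.48,0.05],"yaw": -0.07,"claw": 0.3},
  ],
)

```text
time: 9.85
ee_pos: [0.4404, 0.037, 0.2846]
tcp_rot: [180.0, 0.0, 157.7]
wrist_force: [-0.6, -0.7, 0.1]
opening: 0.0598
grasp_force: 0.0
```

>>> servo_tool(
  rows=[
    {"offset": [0.34,0.56,0.05],"yaw": -0.07,"claw": 0.3},
    {"offset": [0.34,0.56,0.05],"yaw": -0.07,"claw": 0.3},
  ],
)

```text
time: 10.1
ee_pos: [0.4301, 0.1018, 0.2793]
tcp_rot: [180.0, 0.0, 170.3]
wrist_force: [1.1, -0.3, -0.1]
opening: 0.0598
grasp_force: 0.0
```

>>> servo_tool(
  rows=[
    {"offset": [0.15,0.65,0.08],"yaw": -0.06,"claw": 0.3},
    {"offset": [0.15,0.65,0.08],"yaw": -0.06,"claw": 0.3},
  ],
)

```text
time: 10.35
ee_pos: [0.4264, 0.1681, 0.2708]
tcp_rot: [-180.0, -0.0, -178.9]
wrist_force: [0.1, -0.5, 0.3]
opening: 0.0597
grasp_force: 0.0
```

>>> servo_tool(
  rows=[
    {"offset": [0.03,0.67,0.08],"yaw": -0.06,"claw": 0.3},
    {"offset": [0.03,0.67,0.08],"yaw": -0.06,"claw": 0.3},
  ],
)

```text
time: 10.6
ee_pos: [0.4221, 0.2348, 0.2627]
tcp_rot: [-180.0, -0.0, -168.1]
wrist_force: [-0.2, -1.2, -0.1]
opening: 0.0595
grasp_force: 0.0
```

>>> servo_tool(
  rows=[
    {"offset": [-0.1,0.66,0.08],"yaw": -0.06,"claw": 0.3},
    {"offset": [-0.1,0.66,0.08],"yaw": -0.06,"claw": 0.3},
  ],
)

```text
time: 10.85
ee_pos: [0.4183, 0.3012, 0.2545]
tcp_rot: [-180.0, -0.1, -157.4]
wrist_force: [0.0, 0.0, 0.3]
opening: 0.0598
grasp_force: 0.0
```

>>> servo_tool(
  rows=[
    {"offset": [-0.22,0.63,0.08],"yaw": -0.06,"claw": 0.3},
    {"offset": [-0.22,0.63,0.08],"yaw": -0.06,"claw": 0.3},
    {"offset": [-0.22,0.63,0.08],"yaw": -0.06,"claw": 0.3},
  ],
)

```text
time: 11.22
ee_pos: [0.4143, 0.3658, 0.2475]
tcp_rot: [-180.0, -0.0, -146.8]
wrist_force: [-0.0, 0.0, -0.1]
opening: 0.06
grasp_force: 0.0
```

Run:
```python
from h import *
print(get_obs()['time'],pose(),get_obs()['q'].round(0)); plan((.4145,.3672,.25,-146),(.4145,.3672,.077,-146))
p,d=snap('top','top1'); cv2.imwrite('pics/top1c.png',cv2.resize(p[120:290,140:480,::-1],None,fx=2.3,fy=2.3))
```

```text
11.225 [   0.41429064    0.36580481    0.24749    -146.75479374] [41.  5. 10. 94. -0.  8.]
[-0.009, 0.011, -0.025] yaw -0.0042 rows 1
  at [0.4145, 0.3672, 0.25, -146.0]
[0.0, 0.0, 0.577] yaw -0.0 rows 2
[0.0, 0.0, 0.577] yaw -0.0 rows 2
[0.0, 0.0, 0.577] yaw -0.0 rows 2
  at [0.4145, 0.3672, 0.077, -146.0]
```

View pics/top1c.png

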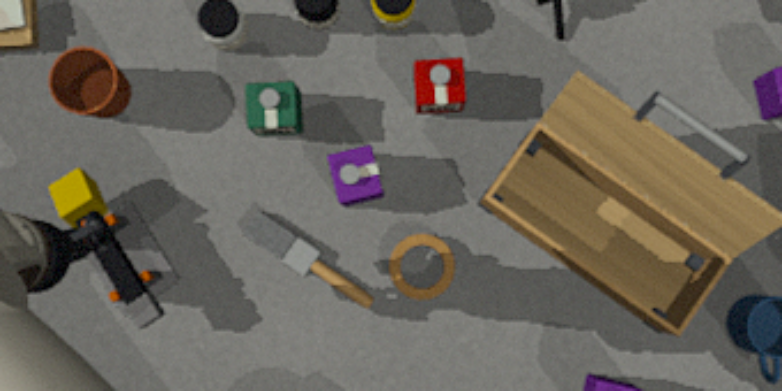

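The lid is fully open with its bar at crop (700,130), the case is empty, and the tins at (272,108) and (440,85) haven't moved. Now I'll descend onto the scanner.

>>> servo_tool(
  rows=[
    {"offset": [-0.01,0.01,0.5],"yaw": -0.004,"claw": 0.3},
    {"offset": [-0.01,0.01,0.98],"yaw": -0.004,"claw": 0.3},
    {"offset": [-0.01,0.01,0.98],"yaw": -0.004,"claw": 0.3},
  ],
)

```text
time: 11.65
ee_pos: [0.4128, 0.3659, 0.1467]
tcp_rot: [-179.9, -0.3, -146.0]
wrist_force: [-0.3, 0.4, -0.0]
opening: 0.0596
grasp_force: 0.0
```

>>> servo_tool(
  rows=[
    {"offset": [0,0,0.3],"yaw": 0,"claw": 0.3},
    {"offset": [0,0,0.55],"yaw": 0,"claw": 0.3},
    {"offset": [0,0,0.72],"yaw": 0,"claw": 0.3},
    {"offset": [0,0,0.72],"yaw": 0,"claw": 0.3},
    {"offset": [0,0,0.72],"yaw": 0,"claw": 0.7},
    {"offset": [0,0,0.72],"yaw": 0,"claw": 1},
    {"offset": [0,0,0.72],"yaw": 0,"claw": 1},
    {"offset": [0,0,0.72],"yaw": 0,"claw": 1},
  ],
  squeeze=60,
)

```text
time: 12.65
ee_pos: [0.4142, 0.3691, 0.0789]
tcp_rot: [180.0, 0.1, -145.8]
wrist_force: [-0.5, -1.0, 6.4]
opening: 0.0296
grasp_force: 60.2
```

Run:
```python
from h import *
o=get_obs();print(o['time'],pose(),o['wrist_force'],o['opening'],o['grasp_force'])
```

```text
12.65 [ 4.14161758e-01  3.69084580e-01  7.89287504e-02 -1.45757451e+02] [-0.49444185 -0.98420546  6.39166757] 0.029597599809556265 60.21810293197632
```

Run:
```python
from h import *
plan((.4142,.3691,.18,-145.8),(.43,-.067,.2,-176),(.4276,-.0673,.105,-176),(.4675,-.0645,.105,-176),step=.04)
```

```text
[-0.0, -0.0, -0.505] yaw 0.0001 rows 2
[-0.0, -0.0, -0.505] yaw 0.0001 rows 2
  at [0.4142, 0.3691, 0.18, -145.8]
[0.464, -0.739, -0.04] yaw 0.0336 rows 3
[0.384, -0.784, -0.04] yaw 0.0336 rows 3
[0.299, -0.82, -0.04] yaw 0.0336 rows 3
[0.211, -0.847, -0.04] yaw 0.0336 rows 3
[0.121, -0.864, -0.04] yaw 0.0336 rows 3
  at [0.43, -0.067, 0.2, -176.0]
[0.012, -0.001, 0.475] yaw -0.0 rows 2
[0.012, -0.001, 0.475] yaw -0.0 rows 2
  at [0.4276, -0.0673, 0.105, -176.0]
[-0.4, 0.0, 0.0] yaw -0.0 rows 1
  at [0.4675, -0.0645, 0.105, -176.0]
```

>>> servo_tool(
  rows=[
    {"offset": [0,0,-0.2],"yaw": 0,"claw": 1},
    {"offset": [0,0,-0.5],"yaw": 0,"claw": 1},
    {"offset": [0,0,-0.8],"yaw": 0,"claw": 1},
    {"offset": [0,0,-1.0],"yaw": 0,"claw": 1},
    {"offset": [0,0,-1.0],"yaw": 0,"claw": 1},
  ],
)

```text
time: 13.28
ee_pos: [0.4141, 0.3691, 0.179]
tcp_rot: [180.0, 0.2, -145.8]
wrist_force: [0.7, -0.6, -2.7]
opening: 0.0294
grasp_force: 59.4
```

>>> servo_tool(
  rows=[
    {"offset": [0.2,-0.3,-0.04],"yaw": 0.012,"claw": 1},
    {"offset": [0.4,-0.6,-0.04],"yaw": 0.025,"claw": 1},
    {"offset": [0.46,-0.74,-0.04],"yaw": 0.034,"claw": 1},
  ],
)

```text
time: 13.65
ee_pos: [0.4169, 0.2801, 0.1804]
tcp_rot: [-180.0, -0.1, -152.0]
wrist_force: [0.5, 0.2, -2.7]
opening: 0.0292
grasp_force: 59.7
```

>>> servo_tool(
  rows=[
    {"offset": [0.2,-0.4,-0.04],"yaw": 0.017,"claw": 1},
    {"offset": [0.38,-0.78,-0.04],"yaw": 0.034,"claw": 1},
  ],
)

```text
time: 13.9
ee_pos: [0.4205, 0.1941, 0.1847]
tcp_rot: [180.0, -0.0, -158.1]
wrist_force: [0.5, 0.5, -2.3]
opening: 0.0294
grasp_force: 59.9
```

>>> servo_tool(
  rows=[
    {"offset": [0.15,-0.4,-0.04],"yaw": 0.017,"claw": 1},
    {"offset": [0.3,-0.82,-0.04],"yaw": 0.034,"claw": 1},
  ],
)

```text
time: 14.15
ee_pos: [0.4235, 0.1066, 0.1889]
tcp_rot: [180.0, 0.0, -164.2]
wrist_force: [-0.6, -0.7, -1.5]
opening: 0.0296
grasp_force: 59.9
```

>>> servo_tool(
  rows=[
    {"offset": [0.1,-0.4,-0.04],"yaw": 0.017,"claw": 1},
    {"offset": [0.21,-0.85,-0.04],"yaw": 0.034,"claw": 1},
  ],
)

```text
time: 14.4
ee_pos: [0.4266, 0.0191, 0.193]
tcp_rot: [180.0, 0.0, -170.3]
wrist_force: [0.6, 0.5, -1.2]
opening: 0.0289
grasp_force: 59.9
```

>>> servo_tool(
  rows=[
    {"offset": [0.06,-0.4,-0.04],"yaw": 0.017,"claw": 1},
    {"offset": [0.12,-0.7,-0.04],"yaw": 0.034,"claw": 1},
    {"offset": [0.12,-0.86,-0.04],"yaw": 0.034,"claw": 1},
    {"offset": [0.12,-0.86,-0.04],"yaw": 0.034,"claw": 1},
  ],
)

```text
time: 14.9
ee_pos: [0.4294, -0.067, 0.1968]
tcp_rot: [180.0, -0.0, -176.4]
wrist_force: [0.0, 0.2, -1.5]
opening: 0.0289
grasp_force: 59.9
```

```bash
cat > scan.py <<'E'
from h import *
import sys
o=get_obs();P=pose();print(o['time'],P.round(4),o['opening'])
g=np.radians(P[3]+180);e=np.array([np.cos(g),np.sin(g)]);l=np.array([-e[1],e[0]])
for n in('scene','top'):
    p,d=snap(n,n+'_'+sys.argv[1]);W=cloud(n,d)
    H,S,V=cv2.split(cv2.cvtColor(p,cv2.COLOR_RGB2HSV))
    s=np.dstack([(W[:,:,:2]-P[:2])@e,(W[:,:,:2]-P[:2])@l,W[:,:,2]-P[2]+.0189])  # scanner frame if origin under TCP
    m=(d>0)&(H>20)&(H<35)&(S>120)&(abs(s[:,:,0])<.2)&(abs(s[:,:,1])<.05)&(abs(s[:,:,2])<.06); q=s[m]
    if len(q)<20: print(n,'few',len(q)); continue
    print(n,len(q),'pct',np.percentile(q,[1,3,50,97,99],axis=0).round(4).tolist())
    # head top face: fit z vs x
    t=q[(abs(q[:,1])<.02)]; 
    for a in np.arange(.05,.14,.01):
        k=(t[:,0]>a)&(t[:,0]<a+.01)
        if k.sum()>5: print('  x',round(a+.005,3),k.sum(),'z top',np.percentile(t[k,2],[20,80]).round(4),'y',t[k,1].mean().round(4))
E
python3 scan.py s1
```

```text
14.9 [ 4.294000e-01 -6.700000e-02  1.968000e-01 -1.763775e+02] 0.02894782277451096
scene 461 pct [[0.0649, -0.0237, -0.0168], [0.0726, -0.0218, -0.0116], [0.1009, 0.012, 0.0189], [0.1268, 0.0264, 0.0371], [0.1279, 0.0268, 0.0389]]
  x 0.075 12 z top [0.034  0.0372] y 0.0007
  x 0.085 47 z top [0.0321 0.037 ] y 0.0006
  x 0.095 49 z top [0.0264 0.0306] y 0.0013
  x 0.105 53 z top [0.0195 0.0258] y 0.0006
  x 0.115 50 z top [0.0145 0.0195] y -0.0007
  x 0.125 55 z top [0.008 0.013] y -0.0
top 240 pct [[0.0846, -0.0221, 0.0061], [0.0851, -0.0212, 0.0084], [0.1084, -0.0009, 0.0204], [0.1266, 0.0261, 0.0345], [0.1272, 0.0267, 0.0355]]
  x 0.085 19 z top [0.0295 0.0352] y -0.008
  x 0.095 47 z top [0.0256 0.0299] y -0.0036
  x 0.105 47 z top [0.02   0.0231] y 0.0003
  x 0.115 44 z top [0.0143 0.0189] y -0.0005
  x 0.125 39 z top [0.0086 0.0126] y -0.0001
```

```bash
cat > tins.py <<'E'
from h import *
import sys
def find(n,p,d):
    W=cloud(n,d);H,S,V=cv2.split(cv2.cvtColor(p,cv2.COLOR_RGB2HSV))
    for c,m in(('red',((H<6)|(H>174))&(S>150)),('green',(H>65)&(H<90)&(S>100))):
        m=m&(d>0)&(W[:,:,2]>.076)&(W[:,:,2]<.1)&(W[:,:,0]>.2)&(W[:,:,1]>-.4)
        k,lab,st,_=cv2.connectedComponentsWithStats(m.astype(np.uint8))
        if k<2: print(n,c,'none'); continue
        i=1+st[1:,4].argmax(); q=W[lab==i]; r=cv2.minAreaRect(q[:,:2].astype(np.float32)); print(n,c,len(q),np.round(r[0],4),np.round(r[1],3),round(r[2],1),'z',np.median(q[:,2]).round(3))
if __name__=='__main__':
    for n in('scene','top'):
        f='pics/%s_%s.npz'%(n,sys.argv[1])
        try: a=np.load(f); p,d=a['p'],a['d']
        except FileNotFoundError: p,d=snap(n,n+'_'+sys.argv[1])
        find(n,p,d)
E
python3 tins.py s1
python3 - <<'E'
from h import *
plan((.4276,-.0683,.105,-176),(.4675,-.0655,.105,-176),step=.04)
E
```

```text
scene red 292 [ 0.6615 -0.0511] [0.059 0.067] 5.2 z 0.085
scene green 54 [0.6131 0.1888] [0.036 0.026] 3.0 z 0.085
top red 295 [ 0.659  -0.0515] [0.06  0.065] 3.6 z 0.085
top green 277 [0.6212 0.169 ] [0.059 0.063] 4.7 z 0.085
[0.009, -0.011, 0.46] yaw -0.0008 rows 2
[0.009, -0.011, 0.46] yaw -0.0008 rows 2
  at [0.4276, -0.0683, 0.105, -176.0]
[-0.4, 0.0, 0.0] yaw -0.0 rows 1
  at [0.4675, -0.0655, 0.105, -176.0]
```

>>> servo_tool(
  rows=[
    {"offset": [0.02,-0.02,0.4],"yaw": -0.002,"claw": 1},
    {"offset": [0.02,-0.02,0.8],"yaw": -0.002,"claw": 1},
    {"offset": [0.02,-0.02,0.92],"yaw": -0.002,"claw": 1},
    {"offset": [0.02,-0.02,0.92],"yaw": -0.002,"claw": 1},
    {"offset": [-0.2,-0.02,0.92],"yaw": -0.002,"claw": 1},
    {"offset": [-0.4,-0.02,0.92],"yaw": -0.002,"claw": 1},
    {"offset": [-0.4,-0.02,0.92],"yaw": -0.002,"claw": 1},
  ],
)

```text
time: 15.88
ee_pos: [0.4708, -0.066, 0.1069]
tcp_rot: [-180.0, 0.1, -175.9]
wrist_force: [-0.2, 0.7, -2.2]
opening: 0.0292
grasp_force: 59.9
```

```bash
python3 scan.py s2; python3 tins.py s2
```

```text
15.875 [ 4.708000e-01 -6.600000e-02  1.069000e-01 -1.759492e+02] 0.029192377442286657
scene 424 pct [[0.0661, -0.0233, -0.0178], [0.0708, -0.0214, -0.012], [0.0994, 0.0108, 0.0201], [0.1264, 0.0261, 0.0376], [0.1277, 0.0263, 0.0394]]
  x 0.075 19 z top [0.0317 0.0369] y 0.001
  x 0.085 46 z top [0.0321 0.0371] y 0.0003
  x 0.095 47 z top [0.0263 0.0317] y 0.0005
  x 0.105 45 z top [0.0206 0.0252] y -0.0003
  x 0.115 45 z top [0.0139 0.0204] y -0.0006
  x 0.125 45 z top [0.0083 0.0144] y -0.0003
top 128 pct [[0.0957, -0.0227, 0.0074], [0.099, -0.0219, 0.0076], [0.114, -0.0027, 0.016], [0.1265, 0.022, 0.027], [0.1268, 0.0244, 0.03]]
  x 0.095 8 z top [0.0223 0.0273] y -0.0131
  x 0.105 31 z top [0.0192 0.024 ] y -0.0055
  x 0.115 42 z top [0.0122 0.0175] y 0.0012
  x 0.125 27 z top [0.008  0.0117] y 0.0003
scene red 295 [ 0.6613 -0.051 ] [0.058 0.068] 4.3 z 0.085
scene green 39 [0.6294 0.1535] [0.057 0.028] 23.6 z 0.086
top red 299 [ 0.659  -0.0515] [0.059 0.064] 5.1 z 0.085
top green 280 [0.6213 0.1684] [0.058 0.063] 5.8 z 0.085
```

>>> servo_tool(
  rows=[
    {"offset": [0.01,0,0.02],"yaw": 0,"claw": 1},
    {"offset": [0.01,0,0.02],"yaw": 0,"claw": 1},
    {"offset": [0.01,0,0.02],"yaw": 0,"claw": 1},
    {"offset": [0.01,0,0.02],"yaw": 0,"claw": 1},
    {"offset": [0.01,0,0.02],"yaw": 0,"claw": 1},
    {"offset": [0.01,0,0.02],"yaw": 0,"claw": 1},
    {"offset": [0.01,0,0.02],"yaw": 0,"claw": 1},
    {"offset": [0.01,0,0.02],"yaw": 0,"claw": 1},
    {"offset": [0.01,0,0.02],"yaw": 0,"claw": 1},
    {"offset": [0.01,0,0.02],"yaw": 0,"claw": 1},
    {"offset": [0.01,0,0.02],"yaw": 0,"claw": 1},
    {"offset": [0.01,0,0.02],"yaw": 0,"claw": 1},
  ],
)

```text
time: 17.48
ee_pos: [0.4682, -0.0662, 0.1033]
tcp_rot: [-180.0, 0.0, -176.0]
wrist_force: [0.4, 0.9, -1.8]
opening: 0.0295
grasp_force: 59.9
```

Run:
```python
from h import *
p=pose();print(p)
# green: centre (.6212,.1695), yaw 4.6; label, scanner origin
g=np.radians(4.6);e=np.array([np.cos(g),np.sin(g)]);t=np.array([.6212,.1693])-e*(.030+.161-.001);print(t)
b=t-.04*e
plan((p[0]-.05,p[1],p[2],p[3]),(p[0]-.05,p[1],.2,p[3]),(*b,.2,-175.4),(*b,.105,-175.4),(*t,.105,-175.4),step=.04)
```

```text
[ 4.68206277e-01 -6.62330016e-02  1.03290681e-01 -1.75992014e+02]
[0.43181201 0.1540622 ]
[0.499, 0.035, 0.0] yaw -0.0 rows 2
  at [0.4182, -0.0662, 0.1033, -175.992]
[0.0, 0.0, -0.484] yaw -0.0 rows 2
[0.0, 0.0, -0.484] yaw -0.0 rows 2
  at [0.4182, -0.0662, 0.2, -175.992]
[0.037, 0.728, 0.0] yaw -0.0011 rows 2
[0.034, 0.728, 0.0] yaw -0.0011 rows 2
[0.032, 0.728, 0.0] yaw -0.0011 rows 2
  at [0.3919, 0.1509, 0.2, -175.4]
[0.0, 0.0, 0.475] yaw -0.0 rows 2
[0.0, 0.0, 0.475] yaw -0.0 rows 2
  at [0.3919, 0.1509, 0.105, -175.4]
[-0.4, -0.0, 0.0] yaw -0.0 rows 2
  at [0.4318, 0.1541, 0.105, -175.4]
```

>>> servo_tool(
  rows=[
    {"offset": [-0.01,0,-0.015],"yaw": 0,"claw": 1},
    {"offset": [-0.01,0,-0.015],"yaw": 0,"claw": 1},
    {"offset": [-0.01,0,-0.015],"yaw": 0,"claw": 1},
    {"offset": [-0.01,0,-0.015],"yaw": 0,"claw": 1},
    {"offset": [-0.01,0,-0.015],"yaw": 0,"claw": 1},
    {"offset": [-0.01,0,-0.015],"yaw": 0,"claw": 1},
    {"offset": [-0.01,0,-0.015],"yaw": 0,"claw": 1},
    {"offset": [-0.01,0,-0.015],"yaw": 0,"claw": 1},
    {"offset": [-0.01,0,-0.015],"yaw": 0,"claw": 1},
    {"offset": [-0.01,0,-0.015],"yaw": 0,"claw": 1},
    {"offset": [-0.01,0,-0.015],"yaw": 0,"claw": 1},
    {"offset": [-0.01,0,-0.015],"yaw": 0,"claw": 1},
  ],
)

```text
time: 18.98
ee_pos: [0.4692, -0.0662, 0.1048]
tcp_rot: [180.0, -0.0, -176.0]
wrist_force: [0.1, 0.8, -2.6]
opening: 0.0291
grasp_force: 59.9
```

>>> servo_tool(
  rows=[
    {"offset": [0.25,0.01,0],"yaw": 0,"claw": 1},
    {"offset": [0.51,0.03,0],"yaw": 0,"claw": 1},
    {"offset": [0.51,0.03,-0.2],"yaw": 0,"claw": 1},
    {"offset": [0.51,0.03,-0.5],"yaw": 0,"claw": 1},
    {"offset": [0.51,0.03,-0.8],"yaw": 0,"claw": 1},
    {"offset": [0.51,0.03,-0.95],"yaw": 0,"claw": 1},
    {"offset": [0.51,0.03,-0.95],"yaw": 0,"claw": 1},
  ],
)

```text
time: 19.85
ee_pos: [0.4185, -0.0668, 0.2002]
tcp_rot: [-180.0, 0.1, -176.0]
wrist_force: [-0.3, 0.9, -2.8]
opening: 0.0293
grasp_force: 60.0
```

>>> servo_tool(
  rows=[
    {"offset": [0.02,0.35,0],"yaw": 0,"claw": 1},
    {"offset": [0.04,0.73,0],"yaw": -0.001,"claw": 1},
  ],
)

```text
time: 20.1
ee_pos: [0.4085, 0.0063, 0.1982]
tcp_rot: [180.0, -0.1, -175.9]
wrist_force: [0.6, 0.6, -2.2]
opening: 0.029
grasp_force: 60.1
```

>>> servo_tool(
  rows=[
    {"offset": [0.02,0.4,0],"yaw": 0,"claw": 1},
    {"offset": [0.03,0.73,0],"yaw": -0.001,"claw": 1},
  ],
)

```text
time: 20.35
ee_pos: [0.4, 0.0796, 0.1983]
tcp_rot: [-180.0, -0.1, -175.6]
wrist_force: [0.3, 0.8, -3.1]
opening: 0.0293
grasp_force: 60.1
```

>>> servo_tool(
  rows=[
    {"offset": [0.02,0.4,0],"yaw": 0,"claw": 1},
    {"offset": [0.03,0.73,0],"yaw": -0.001,"claw": 1},
    {"offset": [0.03,0.73,0],"yaw": -0.001,"claw": 1},
  ],
)

```text
time: 20.72
ee_pos: [0.3914, 0.1524, 0.1982]
tcp_rot: [-180.0, -0.1, -175.3]
wrist_force: [0.0, 0.1, -2.3]
opening: 0.0291
grasp_force: 60.3
```

```bash
python3 - <<'E'
from h import *
print(get_obs()['time'],pose())
t=[.4318,.1541];b=[.3919,.1509]
plan((*b,.105,-175.4),(*t,.105,-175.4),step=.04)
E
python3 tins.py s3
```

```text
20.725 [ 3.91427291e-01  1.52400108e-01  1.98165661e-01 -1.75279054e+02]
[-0.002, -0.008, 0.466] yaw 0.0003 rows 2
[-0.002, -0.008, 0.466] yaw 0.0003 rows 2
  at [0.3919, 0.1509, 0.105, -175.4]
[-0.4, -0.0, 0.0] yaw -0.0 rows 2
  at [0.4318, 0.1541, 0.105, -175.4]
scene red 294 [ 0.6617 -0.0513] [0.058 0.067] 6.5 z 0.085
scene green 37 [0.6112 0.1875] [0.033 0.022] 2.0 z 0.085
top red 297 [ 0.6588 -0.0517] [0.061 0.065] 5.0 z 0.085
top green 271 [0.6215 0.1686] [0.057 0.063] 5.1 z 0.085
```

>>> servo_tool(
  rows=[
    {"offset": [0,-0.02,0.4],"yaw": 0,"claw": 1},
    {"offset": [0,-0.02,0.8],"yaw": 0,"claw": 1},
    {"offset": [0,-0.02,0.93],"yaw": 0,"claw": 1},
    {"offset": [0,-0.02,0.93],"yaw": 0,"claw": 1},
    {"offset": [-0.2,-0.02,0.93],"yaw": 0,"claw": 1},
    {"offset": [-0.4,-0.02,0.93],"yaw": 0,"claw": 1},
    {"offset": [-0.4,-0.02,0.93],"yaw": 0,"claw": 1},
    {"offset": [-0.4,-0.02,0.93],"yaw": 0,"claw": 1},
    {"offset": [-0.4,-0.02,0.93],"yaw": 0,"claw": 1},
  ],
)

```text
time: 21.95
ee_pos: [0.4319, 0.1521, 0.1073]
tcp_rot: [180.0, 0.0, -175.4]
wrist_force: [-0.2, -0.7, -1.8]
opening: 0.0292
grasp_force: 60.3
```

```bash
python3 tins.py s4
python3 - <<'E'
from h import *
print(get_obs()['time'],pose())
plan((.4318,.1541,.105,-175.4))
E
```

```text
scene red 296 [ 0.6612 -0.0512] [0.059 0.067] 4.3 z 0.085
scene green 61 [0.6261 0.1491] [0.056 0.024] 10.3 z 0.086
top red 294 [ 0.6591 -0.0517] [0.059 0.065] 5.4 z 0.085
top green 277 [0.6211 0.1688] [0.059 0.064] 3.3 z 0.085
22.05 [ 4.31919737e-01  1.52146910e-01  1.07085908e-01 -1.75441843e+02]
[-0.0, 0.02, 0.021] yaw -0.0002 rows 1
  at [0.4318, 0.1541, 0.105, -175.4]
```

>>> servo_tool(
  rows=[
    {"offset": [0,0.015,0.015],"yaw": 0,"claw": 1},
    {"offset": [0,0.015,0.015],"yaw": 0,"claw": 1},
    {"offset": [0,0.015,0.015],"yaw": 0,"claw": 1},
    {"offset": [0,0.015,0.015],"yaw": 0,"claw": 1},
    {"offset": [0,0.015,0.015],"yaw": 0,"claw": 1},
    {"offset": [0,0.015,0.015],"yaw": 0,"claw": 1},
    {"offset": [0,0.015,0.015],"yaw": 0,"claw": 1},
    {"offset": [0,0.015,0.015],"yaw": 0,"claw": 1},
    {"offset": [0,0.015,0.015],"yaw": 0,"claw": 1},
    {"offset": [0,0.015,0.015],"yaw": 0,"claw": 1},
    {"offset": [0,0.015,0.015],"yaw": 0,"claw": 1},
    {"offset": [0,0.015,0.015],"yaw": 0,"claw": 1},
  ],
)

```text
time: 23.55
ee_pos: [0.4321, 0.1536, 0.1053]
tcp_rot: [180.0, 0.0, -175.5]
wrist_force: [0.9, 0.2, -1.9]
opening: 0.0293
grasp_force: 60.3
```

>>> servo_tool(
  rows=[
    {"offset": [0,0,0],"yaw": 0,"claw": 1},
    {"offset": [0,0,0],"yaw": 0,"claw": 1},
    {"offset": [0,0,0],"yaw": 0,"claw": 1},
    {"offset": [0,0,0],"yaw": 0,"claw": 1},
    {"offset": [0,0,0],"yaw": 0,"claw": 1},
    {"offset": [0,0,0],"yaw": 0,"claw": 1},
    {"offset": [0,0,0],"yaw": 0,"claw": 1},
    {"offset": [0,0,0],"yaw": 0,"claw": 1},
  ],
)

```text
time: 24.55
ee_pos: [0.4321, 0.1536, 0.1053]
tcp_rot: [-180.0, 0.0, -175.5]
wrist_force: [-0.3, 0.2, -2.4]
opening: 0.029
grasp_force: 60.3
```

```bash
python3 - <<'E'
from h import *
p=pose();print(p)
G=[.4142,.3691]
plan((p[0]-.05,p[1],p[2],p[3]),(p[0]-.05,p[1],.19,p[3]),(*G,.19,-145.8),step=.04)
E
python3 tins.py s5
```

```text
[ 4.32089122e-01  1.53608574e-01  1.05318769e-01 -1.75456749e+02]
[0.498, 0.04, 0.0] yaw -0.0 rows 2
  at [0.3821, 0.1536, 0.1053, -175.4567]
[0.0, 0.0, -0.423] yaw -0.0 rows 2
[0.0, 0.0, -0.423] yaw -0.0 rows 2
  at [0.3821, 0.1536, 0.19, -175.4567]
[-0.164, 0.708, 0.0] yaw -0.0549 rows 2
[-0.283, 0.669, 0.0] yaw -0.0549 rows 2
[-0.393, 0.611, 0.0] yaw -0.0549 rows 2
  at [0.4142, 0.3691, 0.19, -145.8]
scene red 292 [ 0.661  -0.0508] [0.059 0.067] 5.5 z 0.085
scene green 62 [0.6276 0.1596] [0.07  0.031] 40.1 z 0.086
top red 295 [ 0.6592 -0.0517] [0.06  0.064] 5.8 z 0.085
top green 277 [0.6209 0.1687] [0.059 0.063] 4.4 z 0.085
```

>>> servo_tool(
  rows=[
    {"offset": [0.25,0.02,0],"yaw": 0,"claw": 1},
    {"offset": [0.5,0.04,0],"yaw": 0,"claw": 1},
    {"offset": [0.5,0.04,-0.3],"yaw": 0,"claw": 1},
    {"offset": [0.5,0.04,-0.6],"yaw": 0,"claw": 1},
    {"offset": [0.5,0.04,-0.85],"yaw": 0,"claw": 1},
  ],
)

```text
time: 25.28
ee_pos: [0.3819, 0.1537, 0.1916]
tcp_rot: [180.0, 0.0, -175.4]
wrist_force: [-0.1, 0.0, -1.1]
opening: 0.029
grasp_force: 60.2
```

>>> servo_tool(
  rows=[
    {"offset": [-0.08,0.35,0],"yaw": -0.027,"claw": 1},
    {"offset": [-0.16,0.71,0],"yaw": -0.055,"claw": 1},
  ],
)

```text
time: 25.52
ee_pos: [0.3926, 0.2265, 0.1909]
tcp_rot: [180.0, 0.1, -165.5]
wrist_force: [0.3, -0.6, -1.9]
opening: 0.0294
grasp_force: 60.4
```

>>> servo_tool(
  rows=[
    {"offset": [-0.14,0.34,0],"yaw": -0.027,"claw": 1},
    {"offset": [-0.28,0.67,0],"yaw": -0.055,"claw": 1},
  ],
)

```text
time: 25.78
ee_pos: [0.4027, 0.2989, 0.1903]
tcp_rot: [180.0, 0.0, -155.5]
wrist_force: [1.0, -1.0, -1.6]
opening: 0.0295
grasp_force: 60.4
```

>>> servo_tool(
  rows=[
    {"offset": [-0.2,0.3,0],"yaw": -0.027,"claw": 1},
    {"offset": [-0.39,0.61,0],"yaw": -0.055,"claw": 1},
    {"offset": [-0.39,0.61,0],"yaw": -0.055,"claw": 1},
    {"offset": [-0.39,0.61,0],"yaw": -0.055,"claw": 1},
    {"offset": [-0.39,0.61,0],"yaw": -0.055,"claw": 1},
  ],
)

```text
time: 26.4
ee_pos: [0.413, 0.3685, 0.1905]
tcp_rot: [-180.0, 0.0, -145.8]
wrist_force: [-0.1, -0.4, -1.7]
opening: 0.0295
grasp_force: 60.4
```

Run:
```python
from h import *
print(get_obs()['time'],pose())
plan((.4142,.3691,.115,-145.8),(.4142,.3691,.0795,-145.8))
```

```text
26.4 [   0.4130445     0.36850252    0.19048996 -145.82085811]
[-0.006, -0.001, 0.377] yaw -0.0001 rows 1
[-0.006, -0.001, 0.377] yaw -0.0001 rows 1
  at [0.4142, 0.3691, 0.115, -145.8]
[0.0, 0.0, 0.355] yaw -0.0 rows 1
  at [0.4142, 0.3691, 0.0795, -145.8]
```

>>> servo_tool(
  rows=[
    {"offset": [-0.012,0,0.35],"yaw": 0,"claw": 1},
    {"offset": [-0.012,0,0.7],"yaw": 0,"claw": 1},
    {"offset": [-0.012,0,0.8],"yaw": 0,"claw": 1},
    {"offset": [-0.012,0,0.9],"yaw": 0,"claw": 1},
    {"offset": [-0.012,0,1.0],"yaw": 0,"claw": 1},
    {"offset": [-0.012,0,1.0],"yaw": 0,"claw": 1},
    {"offset": [-0.012,0,1.0],"yaw": 0,"claw": 1},
  ],
)

```text
time: 27.28
ee_pos: [0.4142, 0.3701, 0.0909]
tcp_rot: [180.0, 0.0, -145.8]
wrist_force: [-0.2, -1.3, -1.8]
opening: 0.0294
grasp_force: 60.3
```

Run:
```python
from h import *
o=get_obs();print(o['time'],pose(),o['wrist_force'])
plan((.4142,.3691,.0792,-145.8))
```

```text
27.275 [ 4.14215652e-01  3.70100130e-01  9.09011614e-02 -1.45752984e+02] [-0.23227257 -1.25903213 -1.83814483]
[0.006, -0.008, 0.117] yaw 0.0003 rows 1
  at [0.4142, 0.3691, 0.0792, -145.8]
```

>>> servo_tool(
  rows=[
    {"offset": [0.006,-0.008,0.06],"yaw": 0,"claw": 1},
    {"offset": [0.006,-0.008,0.1],"yaw": 0,"claw": 1},
    {"offset": [0.006,-0.008,0.117],"yaw": 0,"claw": 1},
    {"offset": [0.006,-0.008,0.117],"yaw": 0,"claw": 1},
    {"offset": [0.006,-0.008,0.117],"yaw": 0,"claw": 1},
  ],
)

```text
time: 27.9
ee_pos: [0.4139, 0.3688, 0.079]
tcp_rot: [-180.0, 0.0, -145.8]
wrist_force: [-3.0, -3.3, 5.3]
opening: 0.0296
grasp_force: 61.1
```

>>> servo_tool(
  rows=[
    {"offset": [0,0,0],"yaw": 0,"claw": 0.45},
    {"offset": [0,0,0],"yaw": 0,"claw": 0.45},
    {"offset": [0,0,0],"yaw": 0,"claw": 0.45},
    {"offset": [0,0,-0.3],"yaw": 0,"claw": 0.45},
    {"offset": [0,0,-0.7],"yaw": 0,"claw": 0.45},
    {"offset": [0,0,-1],"yaw": 0,"claw": 0.45},
    {"offset": [0,0,-1],"yaw": 0,"claw": 0.45},
  ],
)

```text
time: 28.78
ee_pos: [0.4148, 0.3696, 0.1811]
tcp_rot: [180.0, 0.2, -145.8]
wrist_force: [-0.6, 0.8, -0.6]
opening: 0.0471
grasp_force: 0.0
```

```bash
python3 - <<'E'
from h import *
o=get_obs();print(o['time'],pose(),o['opening'])
plan((.63,.169,.2,-175.4),(.6209,.169,.2,-175.4),(.6209,.169,.07,-175.4))
E
python3 tins.py s6
python3 - <<'E'
import cv2
a=cv2.imread('pics/scene_s6.png');cv2.imwrite('pics/c6.png',cv2.resize(a[210:370,340:500],None,fx=3,fy=3))
E
```

```text
28.775 [   0.41481778    0.3696304     0.18112625 -145.75403519] 0.047139780174136725
[-0.162, -0.717, -0.047] yaw 0.0412 rows 2
[-0.254, -0.69, -0.047] yaw 0.0412 rows 2
[-0.341, -0.652, -0.047] yaw 0.0412 rows 2
[-0.422, -0.603, -0.047] yaw 0.0412 rows 2
  at [0.63, 0.169, 0.2, -175.4]
[0.091, 0.007, 0.0] yaw -0.0 rows 1
  at [0.6209, 0.169, 0.2, -175.4]
[0.0, 0.0, 0.65] yaw -0.0 rows 2
[0.0, 0.0, 0.65] yaw -0.0 rows 2
  at [0.6209, 0.169, 0.07, -175.4]
scene red 299 [ 0.6615 -0.051 ] [0.059 0.067] 4.2 z 0.085
scene green 74 [0.6239 0.1678] [0.055 0.04 ] 2.0 z 0.086
top red 295 [ 0.6589 -0.0515] [0.06  0.065] 4.9 z 0.085
top green 275 [0.6212 0.1688] [0.058 0.063] 5.3 z 0.085
```

View pics/c6.png

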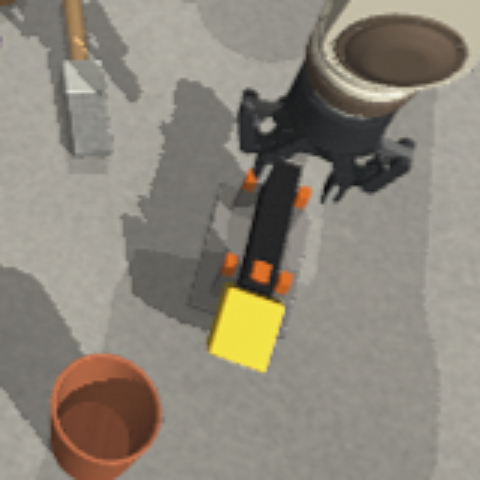

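>>> servo_tool(
  rows=[
    {"offset": [-0.16,-0.72,-0.05],"yaw": 0.041,"claw": 0},
    {"offset": [-0.16,-0.72,-0.05],"yaw": 0.041,"claw": 0},
  ],
)

```text
time: 29.12
ee_pos: [0.469, 0.3164, 0.1821]
tcp_rot: [-180.0, -0.1, -153.3]
wrist_force: [-0.5, 0.4, 0.5]
opening: 0.0811
grasp_force: 0.0
```

>>> servo_tool(
  rows=[
    {"offset": [-0.25,-0.69,-0.05],"yaw": 0.041,"claw": 0},
    {"offset": [-0.25,-0.69,-0.05],"yaw": 0.041,"claw": 0},
  ],
)

```text
time: 29.38
ee_pos: [0.5225, 0.2661, 0.1872]
tcp_rot: [-180.0, -0.1, -160.7]
wrist_force: [-0.5, -0.2, -1.0]
opening: 0.0857
grasp_force: 0.0
```

>>> servo_tool(
  rows=[
    {"offset": [-0.34,-0.65,-0.05],"yaw": 0.041,"claw": 0},
    {"offset": [-0.34,-0.65,-0.05],"yaw": 0.041,"claw": 0},
  ],
)

```text
time: 29.62
ee_pos: [0.5761, 0.2165, 0.1923]
tcp_rot: [-180.0, -0.1, -168.0]
wrist_force: [-0.7, 1.0, 0.2]
opening: 0.0854
grasp_force: 0.0
```

>>> servo_tool(
  rows=[
    {"offset": [-0.33,-0.6,-0.05],"yaw": 0.041,"claw": 0},
    {"offset": [-0.33,-0.6,-0.05],"yaw": 0.041,"claw": 0},
    {"offset": [-0.33,-0.6,-0.05],"yaw": 0.041,"claw": 0},
    {"offset": [-0.33,-0.6,-0.05],"yaw": 0.041,"claw": 0},
  ],
)

```text
time: 30.12
ee_pos: [0.6189, 0.1677, 0.1983]
tcp_rot: [180.0, -0.0, -175.1]
wrist_force: [0.5, -0.1, -0.2]
opening: 0.0849
grasp_force: 0.0
```

Run:
```python
from h import *
o=get_obs();print(o['time'],pose(),o['opening'])
plan((.6209,.169,.12,-175.4),(.6209,.169,.072,-175.4))
p,d=snap('scene','scene_s7')
from tins import find; find('scene',p,d)
```

```text
30.125 [ 6.18884055e-01  1.67702333e-01  1.98333820e-01 -1.75135812e+02] 0.0848816706146241
[-0.011, 0.006, 0.392] yaw 0.0007 rows 1
[-0.011, 0.006, 0.392] yaw 0.0007 rows 1
  at [0.6209, 0.169, 0.12, -175.4]
[0.0, 0.0, 0.48] yaw -0.0 rows 1
  at [0.6209, 0.169, 0.072, -175.4]
scene red 294 [ 0.6607 -0.0519] [0.059 0.067] 6.6 z 0.085
scene green 63 [0.632  0.1687] [0.071 0.036] 51.1 z 0.086
```

>>> servo_tool(
  rows=[
    {"offset": [-0.02,0.01,0.4],"yaw": 0.001,"claw": 0},
    {"offset": [-0.02,0.01,0.7],"yaw": 0.001,"claw": 0},
    {"offset": [-0.02,0.01,0.95],"yaw": 0.001,"claw": 0},
    {"offset": [-0.02,0.01,1.0],"yaw": 0.001,"claw": 0},
    {"offset": [-0.02,0.01,1.0],"yaw": 0.001,"claw": 0},
  ],
)

```text
time: 30.8
ee_pos: [0.6215, 0.1682, 0.0993]
tcp_rot: [180.0, 0.0, -175.4]
wrist_force: [0.6, 0.5, 1.5]
opening: 0.0852
grasp_force: 0.0
```

>>> servo_tool(
  rows=[
    {"offset": [0,0,0.15],"yaw": 0,"claw": 0},
    {"offset": [0,0,0.26],"yaw": 0,"claw": 0},
    {"offset": [0,0,0.26],"yaw": 0,"claw": 0},
    {"offset": [0,0,0.26],"yaw": 0,"claw": 1},
    {"offset": [0,0,0.26],"yaw": 0,"claw": 1},
    {"offset": [0,0,0.26],"yaw": 0,"claw": 1},
    {"offset": [0,0,0.26],"yaw": 0,"claw": 1},
    {"offset": [0,0,0.26],"yaw": 0,"claw": 1},
  ],
  squeeze=50,
)

```text
time: 31.8
ee_pos: [0.622, 0.1677, 0.0732]
tcp_rot: [180.0, 0.1, -175.5]
wrist_force: [0.9, 1.3, 5.7]
opening: 0.0653
grasp_force: 57.9
```

Run:
```python
from h import *
o=get_obs();print(o['time'],pose(),o['opening'],o['grasp_force'])
ex=np.array([.831,-.5563]);ey=np.array([.5563,.831]);o=np.array([.4707,-.269])
t=o+.065*ey; p=pose()
plan((p[0],p[1],.24,p[3]),(*t,.25,146.2),step=.04)
```

```text
31.8 [ 6.22038701e-01  1.67691040e-01  7.32141148e-02 -1.75456560e+02] 0.06526736554785637 57.869887948036194
[0.0, 0.0, -0.556] yaw -0.0 rows 2
[0.0, 0.0, -0.556] yaw -0.0 rows 2
[0.0, 0.0, -0.556] yaw -0.0 rows 2
  at [0.622, 0.1677, 0.24, -175.4566]
[0.29, -0.745, -0.02] yaw 0.0426 rows 2
[0.188, -0.777, -0.02] yaw 0.0426 rows 2
[0.083, -0.795, -0.02] yaw 0.0426 rows 2
[-0.024, -0.799, -0.02] yaw 0.0426 rows 2
[-0.13, -0.789, -0.02] yaw 0.0426 rows 2
  at [0.5069, -0.215, 0.25, -213.8]
```

>>> servo_tool(
  rows=[
    {"offset": [0,0,-0.2],"yaw": 0,"claw": 1},
    {"offset": [0,0,-0.55],"yaw": 0,"claw": 1},
    {"offset": [0,0,-0.9],"yaw": 0,"claw": 1},
    {"offset": [0,0,-0.9],"yaw": 0,"claw": 1},
  ],
)

```text
time: 32.3
ee_pos: [0.6228, 0.1678, 0.1661]
tcp_rot: [180.0, 0.3, -175.5]
wrist_force: [1.2, -0.2, -4.4]
opening: 0.0655
grasp_force: 57.2
```

>>> servo_tool(
  rows=[
    {"offset": [0,0,-0.4],"yaw": 0,"claw": 1},
    {"offset": [0,0,-0.78],"yaw": 0,"claw": 1},
    {"offset": [0,0,-0.78],"yaw": 0,"claw": 1},
  ],
)

```text
time: 32.67
ee_pos: [0.6223, 0.1678, 0.2424]
tcp_rot: [180.0, 0.2, -175.5]
wrist_force: [1.8, -0.3, -3.9]
opening: 0.0651
grasp_force: 58.1
```

>>> servo_tool(
  rows=[
    {"offset": [0.15,-0.35,-0.02],"yaw": 0.02,"claw": 1},
    {"offset": [0.29,-0.75,-0.02],"yaw": 0.043,"claw": 1},
  ],
)

```text
time: 32.92
ee_pos: [0.5978, 0.0901, 0.2395]
tcp_rot: [-180.0, -0.2, 176.8]
wrist_force: [1.0, 0.1, -3.3]
opening: 0.065
grasp_force: 58.0
```

>>> servo_tool(
  rows=[
    {"offset": [0.1,-0.39,-0.02],"yaw": 0.02,"claw": 1},
    {"offset": [0.19,-0.78,-0.02],"yaw": 0.043,"claw": 1},
  ],
)

```text
time: 33.17
ee_pos: [0.5743, 0.0125, 0.2418]
tcp_rot: [-180.0, -0.2, 168.9]
wrist_force: [0.2, 0.1, -3.1]
opening: 0.0651
grasp_force: 58.0
```

>>> servo_tool(
  rows=[
    {"offset": [0.04,-0.4,-0.02],"yaw": 0.02,"claw": 1},
    {"offset": [0.08,-0.8,-0.02],"yaw": 0.043,"claw": 1},
  ],
)

```text
time: 33.42
ee_pos: [0.5513, -0.0645, 0.2439]
tcp_rot: [-180.0, -0.2, 161.2]
wrist_force: [0.5, 0.0, -4.4]
opening: 0.0653
grasp_force: 58.0
```

>>> servo_tool(
  rows=[
    {"offset": [-0.01,-0.4,-0.02],"yaw": 0.02,"claw": 1},
    {"offset": [-0.02,-0.8,-0.02],"yaw": 0.043,"claw": 1},
  ],
)

```text
time: 33.67
ee_pos: [0.5276, -0.1408, 0.246]
tcp_rot: [-180.0, -0.2, 153.5]
wrist_force: [0.3, -0.2, -3.8]
opening: 0.0652
grasp_force: 58.0
```

>>> servo_tool(
  rows=[
    {"offset": [-0.06,-0.4,-0.02],"yaw": 0.02,"claw": 1},
    {"offset": [-0.13,-0.79,-0.02],"yaw": 0.042,"claw": 1},
    {"offset": [-0.13,-0.79,-0.02],"yaw": 0.042,"claw": 1},
    {"offset": [-0.13,-0.79,-0.02],"yaw": 0.042,"claw": 1},
  ],
)

```text
time: 34.17
ee_pos: [0.5048, -0.2161, 0.2487]
tcp_rot: [-180.0, -0.1, 146.0]
wrist_force: [-0.8, 0.2, -2.7]
opening: 0.0652
grasp_force: 58.3
```

```bash
python3 - <<'E'
from h import *
o=get_obs();print(o['time'],pose(),o['opening'],o['grasp_force'])
plan((.5069,-.215,.16,146.2),(.5069,-.215,.081,146.2),step=.04)
E
python3 tins.py s8
python3 - <<'E'
import cv2
a=cv2.imread('pics/top_s8.png');b=cv2.imread('pics/scene_s8.png')
cv2.imwrite('pics/c8.png',cv2.resize(b[60:260,220:420],None,fx=2.5,fy=2.5))
E
```

```text
34.175 [  0.50476659  -0.21605219   0.24868073 146.02313242] 0.06520359869763687 58.27231407165527
[-0.006, 0.01, 0.443] yaw -0.0005 rows 2
[-0.006, 0.01, 0.443] yaw -0.0005 rows 2
  at [0.5069, -0.215, 0.16, 146.2]
[0.0, 0.0, 0.395] yaw -0.0 rows 1
[0.0, 0.0, 0.395] yaw -0.0 rows 1
  at [0.5069, -0.215, 0.081, 146.2]
scene red 289 [ 0.662  -0.0509] [0.058 0.067] 5.8 z 0.085
scene green none
top red 295 [ 0.6593 -0.0517] [0.06  0.065] 5.7 z 0.085
top green 2 [0.7703 0.0253] [0.004 0.   ] 131.9 z 0.082
```

View pics/c8.png

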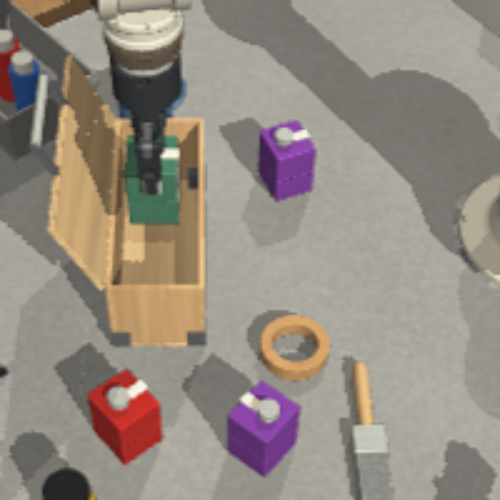

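The green tin hangs square over the case, and the red tin hasn't moved. Lowering now.

>>> servo_tool(
  rows=[
    {"offset": [-0.01,0.01,0.3],"yaw": 0,"claw": 1},
    {"offset": [-0.01,0.01,0.6],"yaw": 0,"claw": 1},
    {"offset": [-0.01,0.01,0.88],"yaw": 0,"claw": 1},
    {"offset": [-0.01,0.01,0.88],"yaw": 0,"claw": 1},
  ],
)

```text
time: 34.78
ee_pos: [0.5057, -0.2147, 0.1603]
tcp_rot: [-180.0, -0.2, 146.1]
wrist_force: [-1.3, 0.6, -3.4]
opening: 0.0654
grasp_force: 57.9
```

>>> servo_tool(
  rows=[
    {"offset": [0,0,0.2],"yaw": 0,"claw": 1},
    {"offset": [0,0,0.4],"yaw": 0,"claw": 1},
    {"offset": [0,0,0.6],"yaw": 0,"claw": 1},
    {"offset": [0,0,0.72],"yaw": 0,"claw": 1},
    {"offset": [0,0,0.76],"yaw": 0,"claw": 1},
    {"offset": [0,0,0.76],"yaw": 0,"claw": 1},
    {"offset": [0,0,0.76],"yaw": 0,"claw": 1},
  ],
)

```text
time: 35.65
ee_pos: [0.5069, -0.2162, 0.0875]
tcp_rot: [180.0, 0.1, 146.0]
wrist_force: [0.2, -0.8, -3.8]
opening: 0.0652
grasp_force: 58.3
```

Run:
```python
from h import *
o=get_obs();print(o['time'],pose(),o['opening'],o['wrist_force'])
```

```text
35.65 [ 5.06949435e-01 -2.16154091e-01  8.74866525e-02  1.46030059e+02] 0.06523561809835922 [ 0.1844076  -0.77096764 -3.77643426]
```

>>> servo_tool(
  rows=[
    {"offset": [0,0,0.04],"yaw": 0,"claw": 1},
    {"offset": [0,0,0.07],"yaw": 0,"claw": 1},
    {"offset": [0,0,0.08],"yaw": 0,"claw": 1},
    {"offset": [0,0,0.08],"yaw": 0,"claw": 1},
  ],
)

```text
time: 36.15
ee_pos: [0.5066, -0.216, 0.0792]
tcp_rot: [180.0, 0.0, 146.0]
wrist_force: [-2.1, 0.5, 5.0]
opening: 0.0649
grasp_force: 58.9
```

>>> servo_tool(
  rows=[
    {"offset": [0,0,0],"yaw": 0,"claw": 0},
    {"offset": [0,0,0],"yaw": 0,"claw": 0},
    {"offset": [0,0,0],"yaw": 0,"claw": 0},
    {"offset": [0,0,0],"yaw": 0,"claw": 0},
    {"offset": [0,0,-0.3],"yaw": 0,"claw": 0},
    {"offset": [0,0,-0.65],"yaw": 0,"claw": 0},
    {"offset": [0,0,-1.0],"yaw": 0,"claw": 0},
    {"offset": [0,0,-1.0],"yaw": 0,"claw": 0},
  ],
)

```text
time: 37.15
ee_pos: [0.5077, -0.2165, 0.1816]
tcp_rot: [179.9, 0.3, 146.0]
wrist_force: [0.2, 0.4, -0.3]
opening: 0.0854
grasp_force: 0.0
```

>>> servo_tool(
  rows=[
    {"offset": [0,0,-0.5],"yaw": 0,"claw": 0},
    {"offset": [0,0,-0.5],"yaw": 0,"claw": 0},
  ],
)

```text
time: 37.4
ee_pos: [0.5074, -0.2164, 0.2312]
tcp_rot: [180.0, 0.2, 146.0]
wrist_force: [0.7, 0.3, -1.1]
opening: 0.0853
grasp_force: 0.0
```

```bash
python3 tins.py s9
python3 - <<'E'
from h import *
o=get_obs();print(o['time'],pose(),o['opening'],o['wrist_force'])
plan((.6598,-.0525,.2,-175.6),(.6598,-.0525,.1,-175.6),step=.05)
E
```

```text
scene red 294 [ 0.6617 -0.0514] [0.059 0.067] 6.9 z 0.085
scene green 65 [ 0.5085 -0.2148] [0.062 0.055] 57.5 z 0.091
top red 296 [ 0.6589 -0.0517] [0.06  0.065] 4.5 z 0.085
top green 110 [ 0.5114 -0.1932] [0.024 0.044] 56.0 z 0.091
37.5 [  0.50665049  -0.21604616   0.22797198 146.02710285] 0.08540865627506197 [-0.18084915 -0.89630637 -0.89744389]
[-0.119, 0.737, 0.093] yaw -0.0711 rows 2
[-0.279, 0.693, 0.093] yaw -0.0711 rows 2
[-0.425, 0.614, 0.093] yaw -0.0711 rows 2
  at [0.6598, -0.0525, 0.2, 184.4]
[0.0, 0.0, 0.5] yaw -0.0 rows 1
[0.0, 0.0, 0.5] yaw -0.0 rows 2
  at [0.6598, -0.0525, 0.1, 184.4]
```

>>> servo_tool(
  rows=[
    {"offset": [-0.12,0.74,0.02],"yaw": -0.071,"claw": 0},
    {"offset": [-0.12,0.74,0.02],"yaw": -0.071,"claw": 0},
  ],
)

```text
time: 37.75
ee_pos: [0.5588, -0.1593, 0.2242]
tcp_rot: [180.0, -0.2, 159.1]
wrist_force: [0.8, -0.6, -0.4]
opening: 0.0853
grasp_force: 0.0
```

>>> servo_tool(
  rows=[
    {"offset": [-0.28,0.69,0.1],"yaw": -0.071,"claw": 0},
    {"offset": [-0.28,0.69,0.1],"yaw": -0.071,"claw": 0},
  ],
)

```text
time: 38.0
ee_pos: [0.6097, -0.105, 0.2138]
tcp_rot: [180.0, -0.2, 171.9]
wrist_force: [-0.2, -0.5, -0.3]
opening: 0.0852
grasp_force: 0.0
```

>>> servo_tool(
  rows=[
    {"offset": [-0.42,0.61,0.15],"yaw": -0.071,"claw": 0},
    {"offset": [-0.42,0.61,0.15],"yaw": -0.071,"claw": 0},
    {"offset": [-0.42,0.61,0.15],"yaw": -0.071,"claw": 0},
    {"offset": [-0.42,0.61,0.15],"yaw": -0.071,"claw": 0},
  ],
)

```text
time: 38.5
ee_pos: [0.6587, -0.0541, 0.202]
tcp_rot: [-180.0, -0.0, -175.8]
wrist_force: [0.4, 0.2, -0.2]
opening: 0.0852
grasp_force: 0.0
```

Run:
```python
from h import *
o=get_obs();print(o['time'],pose(),o['opening'])
plan((.6598,-.0525,.103,-175.6),(.6598,-.0525,.073,-175.6))
p,d=snap('scene','scene_s10')
from tins import find; find('scene',p,d)
```

```text
38.5 [ 6.58699690e-01 -5.41129205e-02  2.01951601e-01 -1.75783291e+02] 0.08523114052536804
[-0.006, 0.008, 0.495] yaw -0.0005 rows 1
[-0.006, 0.008, 0.495] yaw -0.0005 rows 1
  at [0.6598, -0.0525, 0.103, -175.6]
[0.0, 0.0, 0.3] yaw -0.0 rows 1
  at [0.6598, -0.0525, 0.073, -175.6]
scene red 295 [ 0.6618 -0.0516] [0.059 0.069] 4.5 z 0.085
scene green 41 [ 0.5124 -0.194 ] [0.023 0.032] 55.7 z 0.091
```

>>> servo_tool(
  rows=[
    {"offset": [-0.01,0.01,0.4],"yaw": 0,"claw": 0},
    {"offset": [-0.01,0.01,0.8],"yaw": 0,"claw": 0},
    {"offset": [-0.01,0.01,1.0],"yaw": 0,"claw": 0},
    {"offset": [-0.01,0.01,1.0],"yaw": 0,"claw": 0},
  ],
)

```text
time: 39.05
ee_pos: [0.659, -0.0528, 0.1006]
tcp_rot: [180.0, -0.1, -175.7]
wrist_force: [0.1, -0.6, -0.8]
opening: 0.0852
grasp_force: 0.0
```

>>> servo_tool(
  rows=[
    {"offset": [0,0,0.2],"yaw": 0,"claw": 0},
    {"offset": [0,0,0.29],"yaw": 0,"claw": 0},
    {"offset": [0,0,0.29],"yaw": 0,"claw": 0},
    {"offset": [0,0,0.29],"yaw": 0,"claw": 1},
    {"offset": [0,0,0.29],"yaw": 0,"claw": 1},
    {"offset": [0,0,0.29],"yaw": 0,"claw": 1},
    {"offset": [0,0,0.29],"yaw": 0,"claw": 1},
    {"offset": [0,0,0.29],"yaw": 0,"claw": 1},
  ],
  squeeze=50,
)

```text
time: 40.05
ee_pos: [0.6608, -0.052, 0.0734]
tcp_rot: [-180.0, 0.1, -175.6]
wrist_force: [0.8, -1.2, 4.9]
opening: 0.0658
grasp_force: 57.2
```

>>> servo_tool(
  rows=[
    {"offset": [0,0,-0.2],"yaw": 0,"claw": 1},
    {"offset": [0,0,-0.55],"yaw": 0,"claw": 1},
    {"offset": [0,0,-0.95],"yaw": 0,"claw": 1},
    {"offset": [0,0,-0.95],"yaw": 0,"claw": 1},
  ],
)

```text
time: 40.55
ee_pos: [0.6615, -0.0519, 0.1719]
tcp_rot: [-180.0, 0.3, -175.6]
wrist_force: [0.3, -0.4, -3.4]
opening: 0.0649
grasp_force: 57.0
```

>>> servo_tool(
  rows=[
    {"offset": [0,0,-0.4],"yaw": 0,"claw": 1},
    {"offset": [0,0,-0.9],"yaw": 0,"claw": 1},
    {"offset": [0,0,-0.9],"yaw": 0,"claw": 1},
  ],
)

```text
time: 40.92
ee_pos: [0.6611, -0.0518, 0.261]
tcp_rot: [-180.0, 0.3, -175.6]
wrist_force: [0.5, 0.3, -2.7]
opening: 0.0651
grasp_force: 57.9
```

Run:
```python
from h import *
o=get_obs();print(o['time'],pose(),o['opening'],o['grasp_force'])
ex=np.array([.831,-.5563]);ey=np.array([.5563,.831]);o=np.array([.4707,-.269])
t=o-.065*ey;print(t); m=o+.16*ey-.02*ex
plan((*m,.26,155),(*t,.26,146.2),step=.04)
```

```text
40.925 [ 6.61097046e-01 -5.18416338e-02  2.61046611e-01 -1.75627419e+02] 0.0651333818408443 57.91010141372681
[ 0.4345405 -0.323015 ]
[0.616, -0.319, 0.005] yaw 0.0816 rows 2
[0.515, -0.465, 0.005] yaw 0.0816 rows 2
  at [0.5431, -0.1249, 0.26, -205.0]
[0.037, -0.564, 0.0] yaw 0.0122 rows 2
[0.015, -0.565, 0.0] yaw 0.0122 rows 2
[-0.007, -0.565, 0.0] yaw 0.0122 rows 2
[-0.028, -0.564, 0.0] yaw 0.0122 rows 2
  at [0.4345, -0.323, 0.26, -213.8]
```

>>> servo_tool(
  rows=[
    {"offset": [0.3,-0.16,0],"yaw": 0.04,"claw": 1},
    {"offset": [0.62,-0.32,0],"yaw": 0.082,"claw": 1},
  ],
)

```text
time: 41.18
ee_pos: [0.5999, -0.0886, 0.2546]
tcp_rot: [-180.0, -0.2, 169.4]
wrist_force: [-0.3, -1.0, -3.9]
opening: 0.0653
grasp_force: 57.7
```

>>> servo_tool(
  rows=[
    {"offset": [0.25,-0.23,0],"yaw": 0.04,"claw": 1},
    {"offset": [0.52,-0.47,0],"yaw": 0.082,"claw": 1},
    {"offset": [0.52,-0.47,0],"yaw": 0.082,"claw": 1},
  ],
)

```text
time: 41.55
ee_pos: [0.5393, -0.1262, 0.2562]
tcp_rot: [-180.0, -0.1, 154.7]
wrist_force: [0.4, 0.0, -2.7]
opening: 0.0651
grasp_force: 57.8
```

>>> servo_tool(
  rows=[
    {"offset": [0.04,-0.4,0],"yaw": 0.012,"claw": 1},
    {"offset": [0.06,-0.8,0],"yaw": 0.024,"claw": 1},
  ],
)

```text
time: 41.8
ee_pos: [0.5016, -0.1953, 0.2558]
tcp_rot: [-180.0, -0.1, 150.6]
wrist_force: [-0.2, -0.5, -2.8]
opening: 0.0652
grasp_force: 58.2
```

>>> servo_tool(
  rows=[
    {"offset": [0,-0.4,0],"yaw": 0.01,"claw": 1},
    {"offset": [0,-0.8,0],"yaw": 0.02,"claw": 1},
    {"offset": [0,-0.8,0],"yaw": 0.02,"claw": 1},
  ],
)

```text
time: 42.18
ee_pos: [0.4616, -0.2663, 0.2559]
tcp_rot: [-180.0, -0.1, 146.8]
wrist_force: [-0.3, 0.1, -3.8]
opening: 0.0653
grasp_force: 58.2
```

```bash
python3 - <<'E'
from h import *
o=get_obs();print(o['time'],pose(),o['opening'],o['grasp_force'])
plan((.4345,-.323,.26,146.2),step=.04)
E
python3 tins.py s11
```

```text
42.175 [  0.46161764  -0.26631391   0.25590376 146.8148686 ] 0.06531248010244094 58.222564458847046
[-0.083, -0.623, -0.041] yaw 0.0034 rows 2
  at [0.4345, -0.323, 0.26, 146.2]
scene red none
scene green 60 [ 0.5086 -0.218 ] [0.059 0.061] 67.0 z 0.091
top red 1 [0.7789 0.0208] [0. 0.] 0.0 z 0.091
top green 270 [ 0.5074 -0.2147] [0.064 0.059] 57.0 z 0.091
```

>>> servo_tool(
  rows=[
    {"offset": [-0.04,-0.3,0],"yaw": 0.003,"claw": 1},
    {"offset": [-0.08,-0.62,0],"yaw": 0.003,"claw": 1},
    {"offset": [-0.08,-0.62,0],"yaw": 0.003,"claw": 1},
    {"offset": [-0.08,-0.62,0.3],"yaw": 0.003,"claw": 1},
    {"offset": [-0.08,-0.62,0.6],"yaw": 0.003,"claw": 1},
    {"offset": [-0.08,-0.62,0.8],"yaw": 0.003,"claw": 1},
    {"offset": [-0.08,-0.62,0.8],"yaw": 0.003,"claw": 1},
  ],
)

```text
time: 43.15
ee_pos: [0.4355, -0.3195, 0.1757]
tcp_rot: [180.0, -0.2, 146.5]
wrist_force: [-0.0, 0.4, -3.9]
opening: 0.0654
grasp_force: 58.2
```

Run:
```python
from h import *
o=get_obs();print(o['time'],pose(),o['opening'],o['grasp_force'])
plan((.4345,-.323,.082,146.2),step=.04)
```

```text
43.15 [  0.43546813  -0.31945712   0.17569538 146.49861662] 0.06539136813029195 58.19269001483917
[-0.006, -0.017, 0.468] yaw 0.0008 rows 2
[-0.006, -0.017, 0.468] yaw 0.0008 rows 2
  at [0.4345, -0.323, 0.082, 146.2]
```

>>> servo_tool(
  rows=[
    {"offset": [-0.01,-0.03,0.2],"yaw": 0.001,"claw": 1},
    {"offset": [-0.01,-0.03,0.4],"yaw": 0.001,"claw": 1},
    {"offset": [-0.01,-0.03,0.6],"yaw": 0.001,"claw": 1},
    {"offset": [-0.01,-0.03,0.75],"yaw": 0.001,"claw": 1},
    {"offset": [-0.01,-0.03,0.85],"yaw": 0.001,"claw": 1},
    {"offset": [-0.01,-0.03,0.92],"yaw": 0.001,"claw": 1},
    {"offset": [-0.01,-0.03,0.92],"yaw": 0.001,"claw": 1},
    {"offset": [-0.01,-0.03,0.92],"yaw": 0.001,"claw": 1},
  ],
)

```text
time: 44.15
ee_pos: [0.4348, -0.3244, 0.0862]
tcp_rot: [-180.0, 0.0, 146.2]
wrist_force: [-0.0, 0.1, -3.7]
opening: 0.0653
grasp_force: 58.4
```

Run:
```python
from h import *
o=get_obs();print(o['time'],pose(),o['wrist_force'])
```

```text
44.15 [ 4.34758382e-01 -3.24413072e-01  8.61667066e-02  1.46200464e+02] [-0.0246758   0.08534699 -3.67757003]
```

>>> servo_tool(
  rows=[
    {"offset": [0,0,0.03],"yaw": 0,"claw": 1},
    {"offset": [0,0,0.06],"yaw": 0,"claw": 1},
    {"offset": [0,0,0.07],"yaw": 0,"claw": 1},
    {"offset": [0,0,0.07],"yaw": 0,"claw": 1},
  ],
)

```text
time: 44.65
ee_pos: [0.4346, -0.3244, 0.0794]
tcp_rot: [-180.0, 0.1, 146.2]
wrist_force: [-4.0, 1.4, 6.3]
opening: 0.0651
grasp_force: 59.2
```

>>> servo_tool(
  rows=[
    {"offset": [0,0,0],"yaw": 0,"claw": 0},
    {"offset": [0,0,0],"yaw": 0,"claw": 0},
    {"offset": [0,0,0],"yaw": 0,"claw": 0},
    {"offset": [0,0,0],"yaw": 0,"claw": 0},
    {"offset": [0,0,-0.3],"yaw": 0,"claw": 0},
    {"offset": [0,0,-0.65],"yaw": 0,"claw": 0},
    {"offset": [0,0,-1.0],"yaw": 0,"claw": 0},
    {"offset": [0,0,-1.0],"yaw": 0,"claw": 0},
  ],
)

```text
time: 45.65
ee_pos: [0.4355, -0.3249, 0.1815]
tcp_rot: [-180.0, 0.3, 146.2]
wrist_force: [0.1, 0.3, -0.2]
opening: 0.0856
grasp_force: 0.0
```

>>> servo_tool(
  rows=[
    {"offset": [0,0,-0.5],"yaw": 0,"claw": 0},
    {"offset": [0,0,-1.0],"yaw": 0,"claw": 0},
    {"offset": [0,0,-1.0],"yaw": 0,"claw": 0},
  ],
)

```text
time: 46.02
ee_pos: [0.4353, -0.3248, 0.2816]
tcp_rot: [-180.0, 0.3, 146.2]
wrist_force: [0.1, -0.7, 1.2]
opening: 0.0851
grasp_force: 0.0
```

>>> servo_tool(
  rows=[
    {"offset": [0.6,0,-0.8],"yaw": 0.08,"claw": 0.3},
    {"offset": [0.6,0,-0.8],"yaw": 0.08,"claw": 0.3},
    {"offset": [0.6,0,-0.8],"yaw": 0.08,"claw": 0.3},
  ],
)

```text
time: 46.4
ee_pos: [0.3842, -0.2906, 0.3601]
tcp_rot: [180.0, 0.2, 131.8]
wrist_force: [-0.8, -1.3, 0.3]
opening: 0.0597
grasp_force: 0.0
```

```bash
python3 tins.py s12
python3 - <<'E'
from h import *
o=get_obs();print(o['time'],pose(),o['opening'])
a=cv2.imread('pics/top_s12.png');b=cv2.imread('pics/scene_s12.png')
cv2.imwrite('pics/c12.png',np.hstack([cv2.resize(a[110:310,320:520],None,fx=2,fy=2),cv2.resize(b[60:260,200:400],None,fx=2,fy=2)]))
plan((.5813,-.343,.36,56.2),(.5813,-.343,.2733,56.2))
E
```

```text
scene red 208 [ 0.4359 -0.3214] [0.07  0.058] 57.2 z 0.091
scene green 67 [ 0.5088 -0.2155] [0.063 0.058] 60.8 z 0.091
top red 211 [ 0.435  -0.3226] [0.065 0.059] 57.0 z 0.09
top green 298 [ 0.5068 -0.2146] [0.065 0.059] 56.5 z 0.091
46.5 [  0.38489286  -0.29100463   0.3571831  131.84534874] 0.05951381616853911
[-0.566, 0.372, -0.009] yaw 0.1401 rows 3
[-0.353, 0.578, -0.009] yaw 0.1401 rows 3
[-0.074, 0.673, -0.009] yaw 0.1401 rows 3
  at [0.5813, -0.343, 0.36, 56.2]
[0.0, 0.0, 0.434] yaw -0.0 rows 1
[0.0, 0.0, 0.434] yaw -0.0 rows 1
  at [0.5813, -0.343, 0.2733, 56.2]
```

View pics/c12.png

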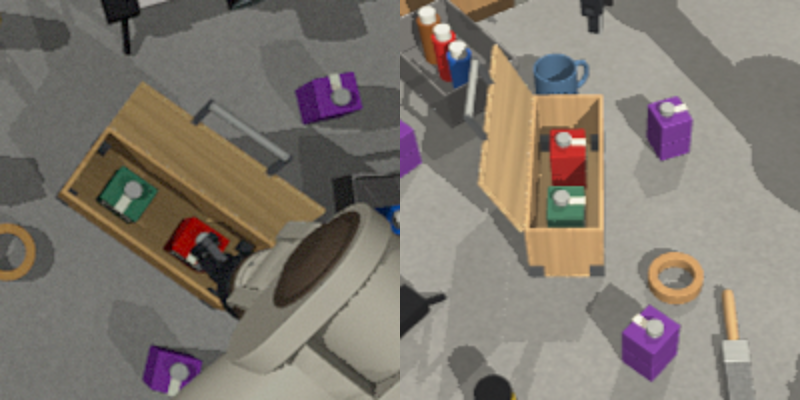

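Both tins stand upright in the case: green at (125,195) and red at (197,238) in the left half. Now I'll close the lid.

>>> servo_tool(
  rows=[
    {"offset": [-0.57,0.37,-0.01],"yaw": 0.14,"claw": 0.5},
    {"offset": [-0.57,0.37,-0.01],"yaw": 0.14,"claw": 0.5},
    {"offset": [-0.57,0.37,-0.01],"yaw": 0.14,"claw": 0.5},
  ],
)

```text
time: 46.88
ee_pos: [0.4516, -0.3091, 0.3557]
tcp_rot: [-179.8, -0.3, 106.5]
wrist_force: [0.2, 0.2, 0.5]
opening: 0.0428
grasp_force: 0.0
```

>>> servo_tool(
  rows=[
    {"offset": [-0.35,0.58,-0.01],"yaw": 0.14,"claw": 0.5},
    {"offset": [-0.35,0.58,-0.01],"yaw": 0.14,"claw": 0.5},
    {"offset": [-0.35,0.58,-0.01],"yaw": 0.14,"claw": 0.5},
  ],
)

```text
time: 47.25
ee_pos: [0.5174, -0.3261, 0.356]
tcp_rot: [-179.7, -0.1, 81.3]
wrist_force: [0.3, -0.3, 0.2]
opening: 0.043
grasp_force: 0.0
```

>>> servo_tool(
  rows=[
    {"offset": [-0.07,0.67,-0.01],"yaw": 0.14,"claw": 0.5},
    {"offset": [-0.07,0.67,-0.01],"yaw": 0.14,"claw": 0.5},
    {"offset": [-0.07,0.67,-0.01],"yaw": 0.14,"claw": 0.5},
    {"offset": [-0.07,0.67,-0.01],"yaw": 0.14,"claw": 0.5},
  ],
)

```text
time: 47.75
ee_pos: [0.5818, -0.3428, 0.3585]
tcp_rot: [-179.8, 0.0, 56.3]
wrist_force: [-0.2, 0.6, -0.0]
opening: 0.0426
grasp_force: 0.0
```

Run:
```python
from h import *
o=get_obs();print(o['time'],pose(),o['opening'])
plan((.5813,-.343,.272,56.2))
```

```text
47.75 [ 0.58179756 -0.34284211  0.35853714 56.29119223] 0.042622143053128614
[-0.002, -0.002, 0.433] yaw 0.0003 rows 1
[-0.002, -0.002, 0.433] yaw 0.0003 rows 1
  at [0.5813, -0.343, 0.272, 56.2]
```

>>> servo_tool(
  rows=[
    {"offset": [0,0,0.4],"yaw": 0,"claw": 0.5},
    {"offset": [0,0,0.7],"yaw": 0,"claw": 0.5},
    {"offset": [0,0,0.87],"yaw": 0,"claw": 0.5},
    {"offset": [0,0,0.87],"yaw": 0,"claw": 0.5},
    {"offset": [0,0,0.87],"yaw": 0,"claw": 1},
    {"offset": [0,0,0.87],"yaw": 0,"claw": 1},
    {"offset": [0,0,0.87],"yaw": 0,"claw": 1},
    {"offset": [0,0,0.87],"yaw": 0,"claw": 1},
  ],
  squeeze=30,
)

```text
time: 48.75
ee_pos: [0.5812, -0.3427, 0.2756]
tcp_rot: [179.9, -0.0, 56.2]
wrist_force: [-0.2, -0.1, 6.2]
opening: 0.0108
grasp_force: 29.6
```

Run:
```python
from h import *
o=get_obs();print(o['time'],pose(),o['opening'],o['wrist_force'])
arc((.5206,-.3024),-33.8,np.r_[np.linspace(2.0,0,41)])
```

```text
48.75 [ 0.58124126 -0.34266796  0.2756167  56.2165306 ] 0.010809206948481039 [-0.18213901 -0.09454692  6.20247355]
[0.0, -0.08, -0.03]
[0.0, -0.15, -0.06]
[0.0, -0.23, -0.09]
[0.0, -0.31, -0.11]
[0.0, -0.39, -0.13]
[0.0, -0.47, -0.15]
[0.0, -0.55, -0.16]
[0.0, -0.63, -0.16]
[0.0, -0.72, -0.17]
[0.0, -0.8, -0.17]
[0.0, -0.88, -0.16]
[0.0, -0.96, -0.15]
-- 1.4 [ 0.5006 -0.289   0.2833]
[0.0, -0.08, 0.01]
[0.0, -0.16, 0.03]
[0.0, -0.24, 0.05]
[0.0, -0.32, 0.08]
[0.0, -0.4, 0.11]
[0.0, -0.47, 0.14]
[0.0, -0.55, 0.18]
[0.0, -0.62, 0.22]
[0.0, -0.69, 0.27]
[0.0, -0.75, 0.32]
[0.0, -0.82, 0.37]
[0.0, -0.88, 0.42]
-- 0.7999999999999998 [ 0.4275 -0.24    0.2412]
[0.0, -0.06, 0.06]
[0.0, -0.12, 0.12]
[0.0, -0.17, 0.18]
[0.0, -0.22, 0.25]
[0.0, -0.26, 0.31]
[0.0, -0.31, 0.39]
[0.0, -0.35, 0.46]
[0.0, -0.38, 0.53]
[0.0, -0.42, 0.61]
[0.0, -0.44, 0.69]
[0.0, -0.47, 0.76]
[0.0, -0.49, 0.84]
-- 0.19999999999999996 [ 0.3869 -0.2129  0.1567]
[0.0, -0.02, 0.08]
[0.0, -0.03, 0.16]
[0.0, -0.04, 0.24]
[0.0, -0.04, 0.33]
```

>>> servo_tool(
  rows=[
    {"offset": [0,-0.08,-0.03],"yaw": 0,"claw": 1},
    {"offset": [0,-0.15,-0.06],"yaw": 0,"claw": 1},
    {"offset": [0,-0.23,-0.09],"yaw": 0,"claw": 1},
    {"offset": [0,-0.31,-0.11],"yaw": 0,"claw": 1},
    {"offset": [0,-0.39,-0.13],"yaw": 0,"claw": 1},
    {"offset": [0,-0.47,-0.15],"yaw": 0,"claw": 1},
    {"offset": [0,-0.55,-0.16],"yaw": 0,"claw": 1},
    {"offset": [0,-0.63,-0.16],"yaw": 0,"claw": 1},
    {"offset": [0,-0.72,-0.17],"yaw": 0,"claw": 1},
    {"offset": [0,-0.8,-0.17],"yaw": 0,"claw": 1},
    {"offset": [0,-0.88,-0.16],"yaw": 0,"claw": 1},
    {"offset": [0,-0.96,-0.15],"yaw": 0,"claw": 1},
  ],
)

```text
time: 50.25
ee_pos: [0.5013, -0.289, 0.2902]
tcp_rot: [179.9, -0.0, 56.2]
wrist_force: [4.4, -1.3, -3.7]
opening: 0.0107
grasp_force: 29.8
```

>>> servo_tool(
  rows=[
    {"offset": [0,-0.08,0.01],"yaw": 0,"claw": 1},
    {"offset": [0,-0.16,0.03],"yaw": 0,"claw": 1},
    {"offset": [0,-0.24,0.05],"yaw": 0,"claw": 1},
    {"offset": [0,-0.32,0.08],"yaw": 0,"claw": 1},
    {"offset": [0,-0.4,0.11],"yaw": 0,"claw": 1},
    {"offset": [0,-0.47,0.14],"yaw": 0,"claw": 1},
    {"offset": [0,-0.55,0.18],"yaw": 0,"claw": 1},
    {"offset": [0,-0.62,0.22],"yaw": 0,"claw": 1},
    {"offset": [0,-0.69,0.27],"yaw": 0,"claw": 1},
    {"offset": [0,-0.75,0.32],"yaw": 0,"claw": 1},
    {"offset": [0,-0.82,0.37],"yaw": 0,"claw": 1},
    {"offset": [0,-0.88,0.42],"yaw": 0,"claw": 1},
  ],
)

```text
time: 51.75
ee_pos: [0.4279, -0.24, 0.247]
tcp_rot: [180.0, -0.0, 56.2]
wrist_force: [5.1, 0.1, 0.9]
opening: 0.0108
grasp_force: 31.2
```

>>> servo_tool(
  rows=[
    {"offset": [0,-0.06,0.06],"yaw": 0,"claw": 1},
    {"offset": [0,-0.12,0.12],"yaw": 0,"claw": 1},
    {"offset": [0,-0.17,0.18],"yaw": 0,"claw": 1},
    {"offset": [0,-0.22,0.25],"yaw": 0,"claw": 1},
    {"offset": [0,-0.26,0.31],"yaw": 0,"claw": 1},
    {"offset": [0,-0.31,0.39],"yaw": 0,"claw": 1},
    {"offset": [0,-0.35,0.46],"yaw": 0,"claw": 1},
    {"offset": [0,-0.38,0.53],"yaw": 0,"claw": 1},
    {"offset": [0,-0.42,0.61],"yaw": 0,"claw": 1},
    {"offset": [0,-0.44,0.69],"yaw": 0,"claw": 1},
    {"offset": [0,-0.47,0.76],"yaw": 0,"claw": 1},
    {"offset": [0,-0.49,0.84],"yaw": 0,"claw": 1},
  ],
)

```text
time: 53.25
ee_pos: [0.3874, -0.2131, 0.1632]
tcp_rot: [180.0, 0.0, 56.2]
wrist_force: [4.0, -1.9, 2.7]
opening: 0.0106
grasp_force: 31.2
```

>>> servo_tool(
  rows=[
    {"offset": [0,-0.01,0.04],"yaw": 0,"claw": 1},
    {"offset": [0,-0.02,0.08],"yaw": 0,"claw": 1},
    {"offset": [0,-0.02,0.12],"yaw": 0,"claw": 1},
    {"offset": [0,-0.03,0.16],"yaw": 0,"claw": 1},
    {"offset": [0,-0.03,0.19],"yaw": 0,"claw": 1},
    {"offset": [0,-0.04,0.22],"yaw": 0,"claw": 1},
    {"offset": [0,-0.04,0.24],"yaw": 0,"claw": 1},
    {"offset": [0,-0.04,0.26],"yaw": 0,"claw": 1},
    {"offset": [0,-0.04,0.28],"yaw": 0,"claw": 1},
  ],
)

```text
time: 54.38
ee_pos: [0.3841, -0.2109, 0.1355]
tcp_rot: [180.0, 0.0, 56.2]
wrist_force: [3.4, -3.2, 1.9]
opening: 0.0106
grasp_force: 30.7
```

Run:
```python
from h import *
o=get_obs();print(o['time'],pose(),o['opening'],o['wrist_force'])
```

```text
54.375 [ 0.38413652 -0.21086278  0.13554024 56.20050965] 0.010611909609195922 [ 3.40100176 -3.18944944  1.93417499]
```

>>> servo_tool(
  rows=[
    {"offset": [0,0,0.01],"yaw": 0,"claw": 1},
    {"offset": [0,0,0.02],"yaw": 0,"claw": 1},
    {"offset": [0,0,0.03],"yaw": 0,"claw": 1},
    {"offset": [0,0,0.04],"yaw": 0,"claw": 1},
    {"offset": [0,0,0.05],"yaw": 0,"claw": 1},
    {"offset": [0,0,0.06],"yaw": 0,"claw": 1},
    {"offset": [0,0,0.06],"yaw": 0,"claw": 1},
    {"offset": [0,0,0.06],"yaw": 0,"claw": 1},
  ],
)

```text
time: 55.38
ee_pos: [0.384, -0.2108, 0.1309]
tcp_rot: [179.9, 0.0, 56.2]
wrist_force: [-1.1, -1.2, 13.8]
opening: 0.0106
grasp_force: 31.7
```

Run:
```python
from h import *
o=get_obs();print(o['time'],pose(),o['opening'],o['wrist_force'])
```

```text
55.375 [ 0.38403819 -0.21076617  0.13087308 56.20425403] 0.010573722660841353 [-1.05394736 -1.16012376 13.7777189 ]
```

>>> servo_tool(
  rows=[
    {"offset": [0,0,0.01],"yaw": 0,"claw": 1},
    {"offset": [0,0,0.02],"yaw": 0,"claw": 1},
    {"offset": [0,0,0.02],"yaw": 0,"claw": 1},
    {"offset": [0,0,0.02],"yaw": 0,"claw": 1},
  ],
)

```text
time: 55.88
ee_pos: [0.3841, -0.2108, 0.1305]
tcp_rot: [179.9, -0.0, 56.2]
wrist_force: [-6.7, 1.9, 27.7]
opening: 0.0108
grasp_force: 33.1
```

>>> servo_tool(
  rows=[
    {"offset": [0,0,0],"yaw": 0,"claw": 0.6},
    {"offset": [0,0,0],"yaw": 0,"claw": 0.6},
    {"offset": [0,0,0],"yaw": 0,"claw": 0.55},
    {"offset": [0,0,-0.2],"yaw": 0,"claw": 0.55},
    {"offset": [0,0,-0.5],"yaw": 0,"claw": 0.55},
    {"offset": [0,0,-1.0],"yaw": 0,"claw": 0.55},
    {"offset": [0,0,-1.0],"yaw": 0,"claw": 0.55},
  ],
)

```text
time: 56.75
ee_pos: [0.385, -0.2112, 0.2307]
tcp_rot: [179.8, -0.0, 56.2]
wrist_force: [-0.8, 0.0, -0.6]
opening: 0.0388
grasp_force: 0.0
```

>>> servo_tool(
  rows=[
    {"offset": [0.2,0.9,-0.5],"yaw": 0,"claw": 0.5},
    {"offset": [0.2,-0.9,-0.5],"yaw": 0,"claw": 0.5},
    {"offset": [0.2,-0.9,-0.5],"yaw": 0,"claw": 0.5},
    {"offset": [0.2,-0.9,-0.5],"yaw": 0,"claw": 0.5},
  ],
)

```text
time: 57.25
ee_pos: [0.3188, -0.1429, 0.277]
tcp_rot: [-179.9, 0.0, 56.2]
wrist_force: [0.9, -0.5, 0.4]
opening: 0.0425
grasp_force: 0.0
```

Run:
```python
from h import *
o=get_obs();print(o['time'],pose(),o['opening'])
p,d=snap('top','top_e');snap('scene','scene_e')
W=cloud('top',d);z=W[:,:,2];t=np.radians(-33.8);ex=np.array([np.cos(t),np.sin(t)]);ey=np.array([-ex[1],ex[0]])
x=(W[:,:,:2]-[.5206,-.3024])@ex;y=(W[:,:,:2]-[.5206,-.3024])@ey
m=(d>0)&(x>-.115)&(x<-.005)&(abs(y)<.14)&(z>.11)&(z<.16)
q=np.c_[x[m],np.ones(m.sum())];c=np.linalg.lstsq(q,z[m],rcond=None)[0];print('lid slope(deg)',-np.degrees(np.arctan(c[0])),c,m.sum())
```

```text
57.25 [ 0.31880923 -0.14285004  0.27700756 56.23643412] 0.04253985647400041
lid slope(deg) -0.8027334230847804 [0.01401126 0.12907673] 3662
```

View pics/top_e.png

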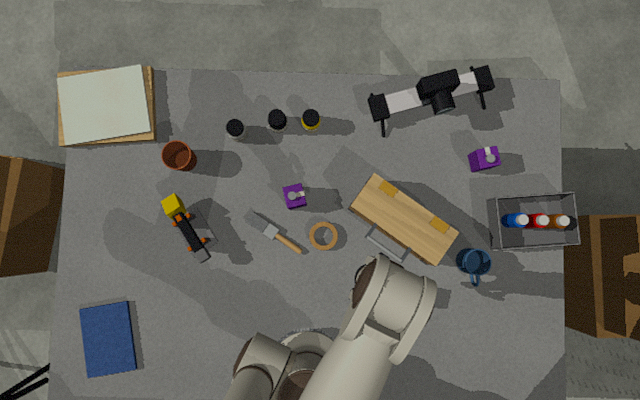

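The lid is closed (case at about (403,218)), the scanner is in its cradle at (187,228), and the bystanders are unmoved.

```bash
python3 -c "
from workcell import *
print(job_done())"
```

```text
the job is handed in; nothing more can be done
None
```

I handed the job in after about 57 s of robot time. I opened the lid to its stop and held the scanner on the red label, then the green; yellow and blue were absent. The scanner is back in its cradle, both tins stand upright in the case, and the lid is closed. The interface gave no read confirmation, so I judged the two label readings from measured positions only.

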